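# Fetch the nozzle bottle from the latched bench box

### The job

Pull the recessed paddle in the sloping front of the grey bench box to trip its latch, and raise the lid right up, about upright. Lift the one bottle with the long slender cap out of the tightly packed crate inside, leaving the others in it, and stand it gently, upright and released, wholly on the empty round plaster bat. Then shut the lid until it latches, without disturbing the pot and tools around.

Things in the scene. Friction and masses are not known exactly. Their poses are not given: they have to be found in the camera images.
- box: Fixed grey sheet-metal box, 210 (x) x 170 (y) mm, its rim 90 mm above the bench, under a hinged lid 80 mm high (170 mm overall when shut). Origin: centre of its underside; x points from its front (towards the robot) to its back, z up. Inside, on a floor 6 mm above the bench, a 3 x 3 crate of bottles at 38.4 mm spacing, centred at x = +30 mm, y = 0 of this frame; crate walls are 56 mm high from the bench, 8 mm thick, just round the bottles.
- lid_hinge (a point): Middle of the lid's hinge line, at the back of the box, 100 mm behind its origin and 90 mm up; the hinge runs along the box's y. The lid is a hollow cover: a 45 degree sloping front (from the front rim, 205 mm before the hinge, up to 125 mm before the hinge and 80 mm above the rim), flat top, sides and back.
- lid_lip (a point): Middle of the upper front edge of the lid's flat top, whose 4 mm sheet overhangs the sloping front by 28 mm, above the paddle: the paddle must be approached tilted, from the front. Shut, it lies 153 mm before and 84 mm above the hinge line. The outside of the top behind this lip can be pressed down to close the lid once it is below about 1 rad; from upright, the lid can first be dragged forward by fingertips put into the dish beside the paddle. The point turns with the lid.
- lid (a joint): Lid angle, rad: 0 shut, 1.57 upright, 1.7 its stop (front swings up and back). Stiff hinge (about 0.65 N m): it stays where it is left. Lid about 0.5 kg. While latched it cannot rise. Raise it to about 1.55: lower than that, the dish in its front hangs in the way over the bottles; it can be pulled up all the way by the paddle.
- paddle_grip (a point): Point in the middle of the paddle's thickness, 43 mm from its hinge and 15 mm from its free lower edge: where to pinch it across its 36 mm width (along the box's y). The steel paddle (60 long, 36 wide, 8 mm thick, 14 mm at its lower edge) lies 2 mm below the 45 degree slope in a dish 134 wide (y), 80 mm along the slope, 32 mm deep, centred across the box: 49 mm free on each side. It is hinged at its upper edge, along y, so it can turn between the fingers that pinch it.
- paddle (a joint): Paddle angle, rad: 0 flush, 0.7 pulled fully out (lower edge swings outward from the slope). A spring of 0.15 N m/rad with 0.045 N m preload returns it. Beyond about 0.45 the latch bolt behind the front rim is withdrawn and the lid is free. The bolt snaps in by itself when the lid's front is pressed fully down (about 15 N at the lip); the paddle flips out for a moment then, so leave it free.
- tall_bottle: The bottle wanted: white, round, 38 mm diameter, body 68 mm high and shoulder to 75 mm, with a slender cap 16 mm in diameter from 73 to 118 mm above its base. About 0.12 kg. Origin: centre of its base, z up. It stands in any of the crate's nine places, touching its neighbours.
- empty_bat: Fixed round plaster disc with nothing on it, 150 mm in diameter, 18 mm thick. Origin: centre of its underside. On the left or right of the box.
- pot_bat: The same disc with the pot on it. Origin: centre of its underside.
- pot: White open pot, 110 mm in diameter, 110 mm high, on the other bat. Origin: centre of its base. Leave it alone.
- brush: Brush, 190 mm long, lying near the robot. Leave it alone.
- rib_tool: Spatula-like modelling tool, 200 mm long, lying near the robot. Leave it alone.
- test_cup: Small terracotta cup, 70 mm in diameter, 60 mm high, origin at its base. Leave it alone.
- banding_weight: Steel disc weight, 60 mm in diameter, 35 mm high, origin at its base. Leave it alone.
- bottle1: One of the eight other bottles: the same body with a low cap, 20 mm in diameter, its top 84 mm above the base. Origin: centre of its base. Stays in the crate.
- bottle2: One of the eight other bottles: the same body with a low cap, 20 mm in diameter, its top 84 mm above the base. Origin: centre of its base. Stays in the crate.
- bottle3: One of the eight other bottles: the same body with a low cap, 20 mm in diameter, its top 84 mm above the base. Origin: centre of its base. Stays in the crate.
- bottle4: One of the eight other bottles: the same body with a low cap, 20 mm in diameter, its top 84 mm above the base. Origin: centre of its base. Stays in the crate.
- bottle5: One of the eight other bottles: the same body with a low cap, 20 mm in diameter, its top 84 mm above the base. Origin: centre of its base. Stays in the crate.
- bottle6: One of the eight other bottles: the same body with a low cap, 20 mm in diameter, its top 84 mm above the base. Origin: centre of its base. Stays in the crate.
- bottle7: One of the eight other bottles: the same body with a low cap, 20 mm in diameter, its top 84 mm above the base. Origin: centre of its base. Stays in the crate.
- bottle8: One of the eight other bottles: the same body with a low cap, 20 mm in diameter, its top 84 mm above the base. Origin: centre of its base. Stays in the crate.
Not all that is in view belongs to the job. Leave any purple look-alike of the empty_bat alone.

How it is judged:
On the way, in this order (a step that is already met when the one before it is completed fails the run):
1. the paddle is pulled out, tripping the latch (value of joint paddle above 0.4 rad).
2. the lid is raised beyond 1.35 rad (value of joint lid above 1.35 rad), for 0.2 s.
3. the long-capped bottle is lifted clear of the box (its base above the rim) (z of tall_bottle in the frame of box above 0.095 m).
4. it stands upright and released on the empty bat, with the lid still up (horizontal distance between tall_bottle and empty_bat below 0.056 m and z of tall_bottle in the frame of empty_bat between 0.013 and 0.023 m and angle between tall_bottle's own z axis and vertical below 0.1 rad and linear speed of tall_bottle below 0.03 m/s and contact force between the fingers and tall_bottle below 0.1 N and value of joint lid above 0.5 rad), for 0.2 s.
5. the lid is shut and latched (value of joint lid below 0.025 rad and value of joint paddle below 0.12 rad), for 0.2 s.
At the end, for the whole second after the job is handed in: The long-capped bottle stands upright (within 0.1 rad), at rest and released, its whole base on the empty bat (centre within 56 mm of the bat's centre); the lid is down (under 0.025 rad) with the paddle back in (under 0.12 rad), so latched; the eight other bottles stand in the crate (all of step 5 and horizontal distance between tall_bottle and empty_bat below 0.056 m and z of tall_bottle in the frame of empty_bat between 0.013 and 0.023 m and angle between tall_bottle's own z axis and vertical below 0.1 rad and linear speed of tall_bottle below 0.03 m/s and contact force between the fingers and tall_bottle below 0.1 N and z of each of bottle1, bottle2, bottle3, bottle4, bottle5, bottle6, bottle7, bottle8 in the frame of box below 0.03 m); the robot touches nothing.
It fails at once if another bottle is pulled out of the crate (z of any of bottle1, bottle2, bottle3, bottle4, bottle5, bottle6, bottle7, bottle8 in the frame of box above 0.05 m).
It fails at once if the pot is moved more than 30 mm, or a tool, cup or weight more than 50 mm (distance of pot from where it was at the start of the episode above 0.03 m or distance of any of brush, rib_tool, test_cup, banding_weight from where it was at the start of the episode above 0.05 m).
It fails at once if the bottle is dropped on the bat (still falling at over 0.6 m/s just above it) or knocked over ((horizontal distance between tall_bottle and empty_bat below 0.08 m and z of tall_bottle in the frame of empty_bat below 0.035 m and linear speed of tall_bottle above 0.6 m/s) or angle between tall_bottle's own z axis and vertical above 1.2 rad).
It also fails if it takes over 72 s, if anything falls off the work surface, if the arm or the gripper's body presses on something with over 40 N, if the wrist force passes 120 N, or if a joint passes its speed limit or range.

### The arm

A 6-joint arm with a two-finger parallel gripper is mounted at the origin on the work surface. World frame = base frame: x ahead of the robot, y to its left, z up, the work surface at z = 0. Lengths are in m, angles in rad, forces in N, time in s.
With the tool pointing down it reaches from about 0.3 to 0.775 m from the base axis. Payload 14.6 kg.
Tool frame: the origin (TCP) lies on the centre line of the jaws, within the pads' length; the fingertips stand ctrl.tcp_to_tips ahead of it and the grasp point (between the pads) lies 2 mm behind it (ctrl.tcp_to_tips is the distance from the TCP to the fingertips, in m); z points along the fingers, y is the line along which they close (so a half turn about z gives the same grasp; the last joint's range is limited). The gripper opens to 94 mm and grips with 3 to 60 N. Pads are 16 mm wide; open, the fingers measure 119 mm over their backs; the gripper's body (75 mm by 177 mm) begins 78 mm behind the grasp point.
Start: joints at [1.138, 0.3, 1.521, -0, 1.321, -0.067], TCP at [0.197, 0.514, 0.222] pointing down, gripper open.
Joint ranges: [-3.03, 3.03], [-0.79, 2.21], [0.23, 2.52], [-1.04, 4.18], [0, 3.07], [-2.55, 2.55]. Speed limits (rad/s): [2.22, 2.22, 2.57, 3.14, 3.14, 3.14].

### API

Orientations are given as [roll, pitch, yaw] about the fixed x, y, z axes, in that order (R = Rz(yaw) Ry(pitch) Rx(roll)).
In Python, from station import telemetry, viewer, hand_in, ctrl gives the robot as it stands.
- The arm moves only by the tool step_arm, never from a script. Its argument "plan" is a list of rows, each an object of numbers: "dx", "dy", "dz": the shift along the tool's x, y, z scaled (see below); "rx", "ry", "rz": the turn, a rotation vector about the tool's x, y, z scaled (see below); "claw": the closure, from 0 (fully open) to 1 (shut). In form: [{"dx": .., "dy": .., "dz": .., "rx": .., "ry": .., "rz": .., "claw": ..}, ...]. A call has 1 to 10 rows; each row shifts and turns the commanded pose from where the row before left it, along the tool's axes as they then stand; what a row does not reach is not made up. The controller multiplies each number of a shift by 0.1 m and each number of a turn by 90 degrees. A row lasts 1/10 s, in which the tool goes at most 50 mm and 8.59 degrees, less where a joint would pass 70% of its speed; a pose out of reach is approached as far as the arm can. A call with a number of a shift or a turn outside -1 to 1 is refused whole. A call with a gripper value outside its range is refused whole. The fingers move at their own pace and stop on an object; "grip_force" is the grip in N (left out, the last holds). Time passes only in rows, so rows that do not move let the fingers close. It gives the time, the measured TCP pose, the force, the opening and the grip force at its end, in the units of the state.
- telemetry.get_obs(): the state, without advancing time (a new reading comes with each control period).
- viewer.camera(name): name is "scene" or "top" or "wrist"; returns a dict with "img" (420x560x3 uint8, red, green, blue), "z_map" (420x560 float32, m along the optical axis (not along the pixel's ray), 0 where there is no reading), "fx", "fy", "cx", "cy" (pixels), "R" (3x3) and "t" (3): a world point X has camera coordinates R X + t; the wrist camera has in their place "tool_from_camera" (4x4, takes a point from camera to tool coordinates, whose origin is the TCP and whose axes are the flange's). Camera axes: x right, y down, z forward; pixel columns grow to the right and rows downward; lengths in m; the calibration is good to about 2 mm. A picture is of the moment at which its call begins: read the wrist's pose just before it.
- hand_in(): hands the job in; it is judged then, once.
Trained networks look in a picture, given as the dict that the camera call returned (one of the last four; its "shot" number tells which), for a name from the list of things; names that differ only in an ending like _2 or _b are one class to them, and where a whole thing is asked for, a point or a joint stands for the part that bears it (a point fixed in the world has none). Each returns a list of dicts, best first, with "score" (0 to 1); they miss things now and then, are a little off and sometimes report something else, mostly with a low value. They report only what shows in the picture. A call takes as long as a camera call. They do not tell look-alikes from the thing itself.
- viewer.recognise(target, picture): "rect" ([left, top, right, bottom] in pixels, round what is visible of it).
The state is a dict: "time_s": time; "qpos": joint angles; "joint_vel": joint speeds; "tau": joint torques, N m; "ee_pos": TCP position; "eef_rot": TCP orientation; "force": force on the tool from outside, world axes, zero at the start; "moment": the same for the moment, N m; "grip_width": finger opening in m; "grip_force": force on a finger pad.
Only numpy, scipy, OpenCV 4.12 (cv2) and the standard library are available. Lean on these libraries where they do the work, as an engineer would, in place of code of your own. Each camera call takes 0.05 s, during which the arm holds its last target. There are 200 camera calls.

## Working session

There is one attempt and no reset: what is moved stays moved. The work goes in short steps, Python scripts to look and compute and a tool call to move; the robot and the scene stay as the last step left them, time stands still between calls to the robot, and variables do not carry over. Pictures are saved under pics/ and viewed, at most 10 in all, crops included, and the job is handed in when it is done.

Besides the shell and the picture viewer there is one more tool, called after "Emit:" in YAML: its name, and indented under it one key for each argument. step_arm: Moves the arm, as the interface text tells. Shifts and turns lie within -1 to 1; 1 stands for 0.1 m of shift or 90 degrees of turn. Its arguments: {"type":"object","properties":{"plan":{"type":"array"},"grip_force":{"type":"number"}},"required":["plan"]}

```bash
mkdir -p pics; ls; python3 - <<'E'
from station import telemetry, viewer, ctrl
import cv2,numpy as np,pickle
print(telemetry.get_obs()); print(ctrl.tcp_to_tips)
for n in ["scene","top"]:
    p=viewer.camera(n); pickle.dump(p,open(n+'.pkl','wb'))
    cv2.imwrite(f'pics/{n}0.png',p['img'][:,:,::-1])
    print(n,p['fx'],p['fy'],p['cx'],p['cy'],p['R'],p['t'])
    for t in ["box","lid","paddle","empty_bat","pot_bat","pot","test_cup","banding_weight","brush","rib_tool"]:
        print(t,[(d['rect'],round(d['score'],2)) for d in viewer.recognise(t,p)][:3])
E
```

```text
pics
{'time_s': 0.0, 'qpos': array([ 1.13840394e+00,  3.00475052e-01,  1.52157288e+00,  9.48604756e-06,
        1.32072394e+00, -6.66074859e-02]), 'joint_vel': array([ 2.64523397e-03, -9.34669820e-04, -9.38162198e-05,  9.03057551e-04,
        7.24032340e-04,  3.65299344e-04]), 'tau': array([ 1.17999069e-03, -5.31815350e+01, -3.52740490e+01,  7.09154131e-02,
        2.45069020e-02, -8.27157896e-05]), 'ee_pos': array([0.19662635, 0.51338819, 0.22188763]), 'eef_rot': array([-3.14041666e+00, -8.76545470e-05,  2.77580535e+00]), 'force': array([-0.8193319 , -0.7344156 ,  0.05648354]), 'moment': array([-0.01340709, -0.08781108,  0.00435169]), 'grip_force': 0.0, 'grip_width': 0.09389470425981168}
0.017
scene 458.4887809884422 458.4887809884422 277.4703183585348 209.93658903346608 [[ 0.14192402  0.98986748  0.00446508]
 [ 0.93824802 -0.1330825  -0.31934259]
 [-0.31551263  0.04951174 -0.94762882]] [-0.09332853 -0.44729178  1.52789096]
box [([252.5, 198.9, 325.0, 280.9], 0.56)]
lid [([249.2, 197.1, 327.1, 276.5], 0.97)]
paddle []
empty_bat [([128.1, 147.6, 172.6, 196.5], 0.73), ([193.3, 260.3, 
[... 647 characters left out ...]
.7], 0.61), ([154.5, 201.2, 199.6, 244.3], 0.43)]
lid [([241.6, 141.6, 314.9, 228.1], 0.66)]
paddle [([269.5, 203.5, 288.4, 221.1], 0.71)]
empty_bat [([392.0, 275.2, 449.9, 335.3], 0.73), ([368.5, 204.7, 425.1, 261.7], 0.66), ([325.3, 136.8, 381.4, 191.2], 0.56)]
pot_bat [([160.0, 200.9, 213.4, 254.1], 0.59)]
pot [([155.4, 202.5, 200.7, 246.2], 0.77)]
test_cup [([163.9, 133.4, 192.7, 161.2], 0.74), ([243.4, 138.9, 315.4, 230.2], 0.62)]
banding_weight [([403.6, 148.1, 434.8, 170.9], 0.85), ([370.7, 201.7, 422.7, 260.1], 0.22)]
brush [([244.2, 138.5, 311.9, 231.3], 0.59), ([223.8, 240.2, 249.3, 313.0], 0.57), ([159.3, 201.7, 200.2, 245.9], 0.48)]
rib_tool [([321.3, 241.9, 349.5, 323.3], 0.57)]
```

View pics/top0.png

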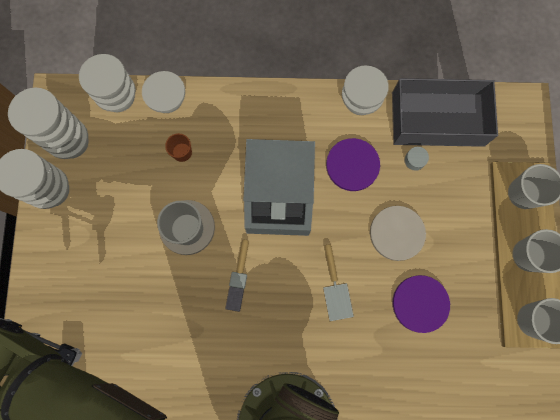

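```bash
cat > h.py <<'E'
import numpy as np,pickle
def cloud(p,T=None):
    v,u=np.mgrid[0:420,0:560]; z=p['z_map'].astype(float)
    c=np.stack([(u-p['cx'])/p['fx']*z,(v-p['cy'])/p['fy']*z,z],-1)
    if T is None: w=(c-p['t'])@p['R']
    else: w=c@T[:3,:3].T+T[:3,3]
    w[z==0]=np.nan
    return w
E
python3 - <<'E'
from h import *
import cv2
for n in ["top","scene"]:
    p=pickle.load(open(n+'.pkl','rb')); w=cloud(p); m=np.isfinite(w[...,2])
    for lo,hi in [(0.16,0.18)]:
        k=m&(w[...,2]>lo)&(w[...,2]<hi)&(w[...,0]>.3)&(abs(w[...,1])<.3)
        k=cv2.morphologyEx(k.astype(np.uint8),cv2.MORPH_OPEN,np.ones((3,3)))
        N,l,s,c=cv2.connectedComponentsWithStats(k)
        for i in range(1,N):
            if s[i,4]<100: continue
            q=w[l==i]; r=cv2.minAreaRect(q[:,:2].astype(np.float32)*1000)
            print(n,'lidtop',s[i,4],r,np.median(q[:,2]))
    im=p['img'].astype(int)
    B={'top':[(392,275,450,335),(368,204,425,262),(325,137,381,191)],'scene':[(128,147,173,197),(193,260,245,313),(143,202,200,254)]}[n]
    for b in B:
        q=w[b[1]:b[3],b[0]:b[2]].reshape(-1,3); col=im[b[1]:b[3],b[0]:b[2]].reshape(-1,3)
        k=(q[:,2]>.011)&(q[:,2]<.026)
        (c,r)=cv2.minEnclosingCircle(q[k][:,:2].astype(np.float32))
        print(n,b,c,r,np.median(q[k],0),np.median(col[k],0))
E
```

```text
top lidtop 4250 ((616.673583984375, 30.38280487060547), (169.93373107910156, 159.6967010498047), 88.9420166015625) 0.17514247159433774
top (392, 275, 450, 335) (0.3068467378616333, -0.3501831293106079) 0.075534388422966 [ 0.30552346 -0.34964484  0.01976458] [ 92.  40. 115.]
top (368, 204, 425, 262) (0.4938744604587555, -0.29372331500053406) 0.07557615637779236 [ 0.49320808 -0.29242124  0.01959112] [157. 149. 133.]
top (325, 137, 381, 191) (0.685297966003418, -0.17355434596538544) 0.0755210742354393 [ 0.68381656 -0.17332248  0.01913458] [ 90.  39. 114.]
scene lidtop 4013 ((616.2092895507812, 31.455230712890625), (169.9373321533203, 159.4110107421875), 89.03186798095703) 0.17454328987116213
scene (128, 147, 173, 197) (0.3056042790412903, -0.34723687171936035) 0.07609955221414566 [ 0.30880715 -0.34561646  0.01920446] [ 92.  48. 121.]
scene (193, 260, 245, 313) (0.6844334006309509, -0.17273442447185516) 0.07537976652383804 [ 0.68650396 -0.17219239  0.01868799] [ 91.  47. 120.]
scene (143, 202, 200, 254) (0.493320494890213, -0.2916058897972107) 0.07586941123008728 [ 0.49581992 -0.29156746  0.01908688] [165. 159. 147.]
```

The picture shows the box at (280,187) with the paddle at (278,211) and the pot at (186,226). The discs that could be the empty bat are (398,233), off-white and bare, and the two purple look-alikes at (353,164) and (421,304). The off-white one fits. It is the only plain plaster disc beside the box, and the depth gives it a 75 mm radius.

```bash
cat >> h.py <<'E'
# box frame
O=np.array([.5903,.0311,0.]); YAW=np.radians(-1.0)
RB=np.array([[np.cos(YAW),-np.sin(YAW),0],[np.sin(YAW),np.cos(YAW),0],[0,0,1]])
def tobox(w): return (w-O)@RB
def toworld(b): return b@RB.T+O
E
python3 - <<'E'
from h import *
import cv2
for n in ["top","scene"]:
    p=pickle.load(open(n+'.pkl','rb')); b=tobox(cloud(p)).reshape(-1,3)*1000
    s=(b[:,0]+105+b[:,2]-90)/2**.5; nn=(-(b[:,0]+105)+b[:,2]-90)/2**.5
    k=(abs(b[:,1])<9)&(b[:,0]>-120)&(b[:,0]<-40)&(b[:,2]>60)&(b[:,2]<168)
    for lo in range(0,100,4):
        j=k&(s>=lo)&(s<lo+4)
        if j.sum(): print(n,lo,j.sum(),np.median(nn[j]).round(1))
    j=(nn>-9)&(nn<6)&(s>25)&(s<70)&(abs(b[:,1])<35)
    print('paddle y',np.percentile(b[j,1],[2,50,98]),'s',np.percentile(s[j],[1,99]))
    j=(b[:,2]>170)&(b[:,2]<180)&(b[:,0]>-70)&(b[:,0]<110)&(abs(b[:,1])<95)
    print('lid', np.percentile(b[j],[1,99],axis=0))
t=pickle.load(open('top.pkl','rb'))
cv2.imwrite('pics/padcrop.png',cv2.resize(t['img'][190:245,235:325,::-1],None,fx=6,fy=6,interpolation=cv2.INTER_CUBIC))
E
```

```text
top 0 8 -0.0
top 4 8 -0.4
top 8 7 -0.4
top 12 18 -3.9
top 16 26 -5.5
top 28 4 -4.8
top 32 10 -1.0
top 36 8 -0.5
top 40 10 -0.9
top 44 12 -2.2
top 48 13 -1.3
top 52 8 -2.3
top 56 10 -1.7
top 60 11 -1.1
top 64 12 -2.3
top 68 8 -1.7
top 72 9 -0.6
top 76 10 -0.9
paddle y [-16.89161731  -0.9296809   16.39167816] s [29.46854679 69.53842287]
lid [[-51.80997949 -83.87618469 170.53123572]
 [103.36929192  83.04373109 179.66761738]]
scene 0 3 0.7
scene 4 6 0.6
scene 8 1 2.4
scene 12 13 -1.7
scene 16 10 -1.2
scene 20 2 -3.9
scene 24 1 -3.2
scene 32 4 -1.6
scene 36 4 -0.7
scene 40 5 -1.3
scene 44 4 -0.7
scene 48 1 0.7
paddle y [-16.49025914   0.22087346  16.71564621] s [26.83511663 50.76555982]
lid [[-51.14938731 -82.46522256 170.3929956 ]
 [103.77047661  84.15191712 179.25550715]]
```

View pics/padcrop.png

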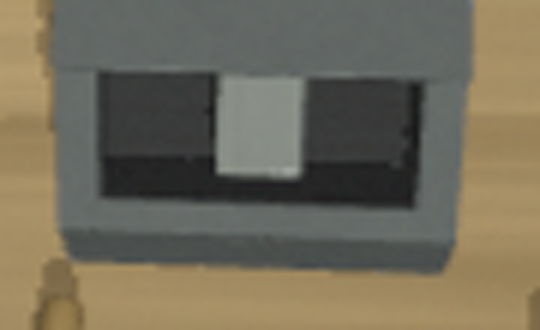

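Emit:
step_arm:
  plan:
    - {"dz": -0.4}
    - {"dz": -0.4}
    - {"dz": -0.4}
    - {"rz": -0.09}
    - {"rz": -0.09}
    - {"rz": -0.05}

```text
$.plan[0]: bad value
```

The crop shows the paddle, light grey, lying in the dish, with its free lower edge at crop (258,177). That puts its lower edge about 31 mm up the slope, with the dish clear on both sides. I'll write a small planner that prints rows.

```bash
cat >> h.py <<'E'
from scipy.spatial.transform import Rotation as Ro, Slerp
import json
def tool(pitch,yaw=None):
    "tool tilted forward by pitch (deg) from straight down, closing line along box y"
    return RB@Ro.from_euler('y',-pitch,degrees=True).as_matrix()@np.diag([-1.,1.,-1.])
def pose():
    from station import telemetry
    o=telemetry.get_obs(); return o,np.array(o['ee_pos']),Ro.from_euler('xyz',o['eef_rot']).as_matrix()
def rows(p,R,wps,claw):
    "wps: (pos,R,n); prints rows"
    out=[]
    for P,Q,n in wps:
        rv=Ro.from_matrix(R.T@Q).as_rotvec()/n
        for i in range(n):
            d=R.T@(np.array(P)-p)/(n-i)
            r=rv/np.radians(90); R2=R
            row=[*(d/.1).round(3),*r.round(3)]
            assert abs(d).max()<.05 or np.linalg.norm(d)<.05, d
            p=p+R@(np.array(row[:3])*.1); R=R@Ro.from_rotvec(np.array(row[3:])*np.pi/2).as_matrix()
            out.append({k:float(v)+0 for k,v in zip("dx dy dz rx ry rz".split(),row)}|{'claw':claw})
    for i in range(0,len(out),10): print(json.dumps(out[i:i+10]))
    return p,R
E
python3 - <<'E'
from h import *
o,p,R=pose()
rows(p,R,[((.26,.38,.26),tool(0),4),((.42,.0323,.23),tool(0),10),((.458,.0323,.182),tool(45),6)],0.35)
E
```

```text
[{"dx": -0.267, "dy": -0.255, "dz": -0.094, "rx": 0.0, "ry": 0.0, "rz": -0.055, "claw": 0.35}, {"dx": -0.244, "dy": -0.278, "dz": -0.094, "rx": 0.0, "ry": 0.0, "rz": -0.055, "claw": 0.35}, {"dx": -0.219, "dy": -0.297, "dz": -0.094, "rx": 0.0, "ry": 0.0, "rz": -0.055, "claw": 0.35}, {"dx": -0.193, "dy": -0.315, "dz": -0.094, "rx": 0.0, "ry": 0.0, "rz": -0.055, "claw": 0.35}, {"dx": -0.167, "dy": -0.344, "dz": 0.03, "rx": 0.0, "ry": 0.0, "rz": 0.0, "claw": 0.35}, {"dx": -0.167, "dy": -0.344, "dz": 0.03, "rx": 0.0, "ry": 0.0, "rz": 0.0, "claw": 0.35}, {"dx": -0.167, "dy": -0.345, "dz": 0.03, "rx": 0.0, "ry": 0.0, "rz": 0.0, "claw": 0.35}, {"dx": -0.167, "dy": -0.344, "dz": 0.03, "rx": 0.0, "ry": 0.0, "rz": 0.0, "claw": 0.35}, {"dx": -0.167, "dy": -0.345, "dz": 0.03, "rx": 0.0, "ry": 0.0, "rz": 0.0, "claw": 0.35}, {"dx": -0.167, "dy": -0.344, "dz": 0.03, "rx": 0.0, "ry": 0.0, "rz": 0.0, "claw": 0.35}]
[{"dx": -0.167, "dy": -0.345, "dz": 0.03, "rx": 0.0, "ry": 0.0, "rz": 0.0, "claw": 0.35}, {"dx": -0.167, "dy": -0.344, "dz": 0.03, "rx": 0.0, "ry": 0.0, "rz": 0.0, "claw": 0.35}, {"dx": -0.167, "dy": -0.345, "dz": 0.03, "rx": 0.0, "ry": 0.0, "rz": 0.0, "claw": 0.35}, {"dx": -0.167, "dy": -0.344, "dz": 0.03, "rx": 0.0, "ry": 0.0, "rz": 0.0, "claw": 0.35}, {"dx": -0.063, "dy": 0.001, "dz": 0.08, "rx": 0.0, "ry": -0.083, "rz": 0.0, "claw": 0.35}, {"dx": -0.052, "dy": 0.001, "dz": 0.088, "rx": 0.0, "ry": -0.083, "rz": 0.0, "claw": 0.35}, {"dx": -0.041, "dy": 0.001, "dz": 0.094, "rx": 0.0, "ry": -0.083, "rz": 0.0, "claw": 0.35}, {"dx": -0.028, "dy": 0.001, "dz": 0.098, "rx": 0.0, "ry": -0.083, "rz": 0.0, "claw": 0.35}, {"dx": -0.015, "dy": 0.002, "dz": 0.101, "rx": 0.0, "ry": -0.083, "rz": 0.0, "claw": 0.35}, {"dx": -0.002, "dy": 0.001, "dz": 0.102, "rx": 0.0, "ry": -0.083, "rz": 0.0, "claw": 0.35}]
```

Emit:
step_arm:
  plan:
    - {"dx": -0.267,"dy": -0.255,"dz": -0.094,"rx": 0,"ry": 0,"rz": -0.055,"claw": 0.35}
    - {"dx": -0.244,"dy": -0.278,"dz": -0.094,"rx": 0,"ry": 0,"rz": -0.055,"claw": 0.35}
    - {"dx": -0.219,"dy": -0.297,"dz": -0.094,"rx": 0,"ry": 0,"rz": -0.055,"claw": 0.35}
    - {"dx": -0.193,"dy": -0.315,"dz": -0.094,"rx": 0,"ry": 0,"rz": -0.055,"claw": 0.35}
    - {"dx": -0.167,"dy": -0.344,"dz": 0.03,"rx": 0,"ry": 0,"rz": 0,"claw": 0.35}
    - {"dx": -0.167,"dy": -0.344,"dz": 0.03,"rx": 0,"ry": 0,"rz": 0,"claw": 0.35}
    - {"dx": -0.167,"dy": -0.344,"dz": 0.03,"rx": 0,"ry": 0,"rz": 0,"claw": 0.35}
    - {"dx": -0.167,"dy": -0.344,"dz": 0.03,"rx": 0,"ry": 0,"rz": 0,"claw": 0.35}
    - {"dx": -0.167,"dy": -0.344,"dz": 0.03,"rx": 0,"ry": 0,"rz": 0,"claw": 0.35}
    - {"dx": -0.167,"dy": -0.344,"dz": 0.03,"rx": 0,"ry": 0,"rz": 0,"claw": 0.35}

```text
time_s: 2.1
ee_pos: [0.3563, 0.1702, 0.2421]
eef_rot: [3.141, 0.001, 3.121]
force: [1.2, 1.1, -0.1]
grip_width: 0.0609
grip_force: 0.0
```

Emit:
step_arm:
  plan:
    - {"dx": -0.167,"dy": -0.344,"dz": 0.03,"rx": 0,"ry": 0,"rz": 0,"claw": 0.35}
    - {"dx": -0.167,"dy": -0.344,"dz": 0.03,"rx": 0,"ry": 0,"rz": 0,"claw": 0.35}
    - {"dx": -0.167,"dy": -0.344,"dz": 0.03,"rx": 0,"ry": 0,"rz": 0,"claw": 0.35}
    - {"dx": -0.167,"dy": -0.344,"dz": 0.03,"rx": 0,"ry": 0,"rz": 0,"claw": 0.35}
    - {"dx": -0.063,"dy": 0.001,"dz": 0.08,"rx": 0,"ry": -0.083,"rz": 0,"claw": 0.35}
    - {"dx": -0.052,"dy": 0.001,"dz": 0.088,"rx": 0,"ry": -0.083,"rz": 0,"claw": 0.35}
    - {"dx": -0.041,"dy": 0.001,"dz": 0.094,"rx": 0,"ry": -0.083,"rz": 0,"claw": 0.35}
    - {"dx": -0.028,"dy": 0.001,"dz": 0.098,"rx": 0,"ry": -0.083,"rz": 0,"claw": 0.35}
    - {"dx": -0.015,"dy": 0.002,"dz": 0.101,"rx": 0,"ry": -0.083,"rz": 0,"claw": 0.35}
    - {"dx": -0.002,"dy": 0.001,"dz": 0.102,"rx": 0,"ry": -0.083,"rz": 0,"claw": 0.35}

```text
time_s: 3.1
ee_pos: [0.4581, 0.0328, 0.1827]
eef_rot: [3.141, 0.789, 3.121]
force: [0.8, -0.5, -0.0]
grip_width: 0.0608
grip_force: 0.0
```

```bash
python3 - <<'E'
from h import *
from station import viewer
import cv2
o,p,R=pose(); print(o['time_s'],p,o['qpos'],o['grip_width'],Ro.from_matrix(tool(45).T@R).as_rotvec(degrees=True))
c=viewer.camera('wrist'); cv2.imwrite('pics/w1.png',c['img'][:,:,::-1]); T=c['tool_from_camera']; print(T.round(3))
for d in viewer.recognise('paddle',c)[:2]: print(d)
b=tobox(cloud(c,T)@R.T+p).reshape(-1,3)*1000
s=(b[:,0]+105+b[:,2]-90)/2**.5; nn=(-(b[:,0]+105)+b[:,2]-90)/2**.5
for lo in range(0,112,6):
    j=(abs(b[:,1])<10)&(s>=lo)&(s<lo+6)&(abs(nn)<40)
    if j.sum(): print(lo,j.sum(),np.median(nn[j]).round(1))
j=(nn>-12)&(nn<8)&(s>36)&(s<70)&(abs(b[:,1])<35); print(np.percentile(b[j,1],[2,98]))
E
```

```text
3.1 [0.45808227 0.03279321 0.18274915] [-1.03839632e-03 -1.79275042e-01  2.32371407e+00 -6.35427887e-02
  2.08331863e-01 -1.49505410e+00] 0.06084082855814033 [ 0.08467979 -0.22448508  0.11519075]
[[ 0.    -0.97  -0.244  0.07 ]
 [ 1.     0.     0.    -0.001]
 [-0.    -0.244  0.97  -0.162]
 [ 0.     0.     0.     1.   ]]
{'rect': [242.5, 197.7, 319.2, 270.9], 'score': 0.61}
0 229 -1.5
6 209 -1.5
12 177 -1.6
18 46 -33.4
24 266 -32.8
30 257 -3.7
36 185 -3.6
42 181 -3.4
48 186 -3.4
54 175 -3.4
60 178 -3.5
66 172 -3.4
72 179 -3.5
78 173 -3.5
84 161 -3.3
90 125 18.9
96 433 -1.6
102 150 10.3
108 73 6.8
[-17.64622317  16.68135563]
```

View pics/w1.png

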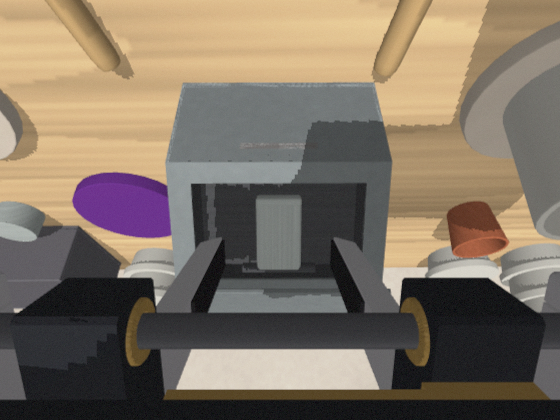

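The wrist picture shows the paddle at (278,232), centred in the dish, with the open fingers on either side at (205,280) and (350,280). The slope and paddle sit about 1.5 mm deeper than in my frame. I'll plan the grasp, the pull and the lift.

```bash
cat >> h.py <<'E'
def lidpt(s,n,th,y=-.5):
    "point on slope coords (mm) at lid angle th -> world"
    x,z=-205+(s-n)/2**.5,(s+n)/2**.5
    c,q=np.cos(th),np.sin(th)
    return toworld(np.array([100+x*c+z*q,y,90-x*q+z*c])/1000)
def tcp(g,pitch): return g+tool(pitch)[:,2]*.002
E
python3 - <<'E'
from h import *
o,p,R=pose()
p,R=rows(p,R,[(tcp(lidpt(46,-7.5,0),42),tool(42),8)],.35)
print('pull')
A=[(89-43*np.cos(a),-7.5+43*np.sin(a),0) for a in np.linspace(.0775,.62,8)]
p1,R1=rows(p,R,[(tcp(lidpt(*q),42),tool(42),1) for q in A],1)
print('lift'); W=[]
for t in np.linspace(0,1.58,21)[1:]:
    P=42-32*t/1.58; W.append((tcp(lidpt(A[-1][0],A[-1][1],t),P),tool(P),1))
rows(p1,R1,W,1)
E
```

```text
[{"dx": -0.004, "dy": 0.0, "dz": 0.117, "rx": 0.0, "ry": 0.004, "rz": 0.0, "claw": 0.35}, {"dx": -0.005, "dy": 0.0, "dz": 0.117, "rx": 0.0, "ry": 0.004, "rz": 0.0, "claw": 0.35}, {"dx": -0.005, "dy": 0.001, "dz": 0.117, "rx": 0.0, "ry": 0.004, "rz": 0.0, "claw": 0.35}, {"dx": -0.006, "dy": 0.0, "dz": 0.117, "rx": 0.0, "ry": 0.004, "rz": 0.0, "claw": 0.35}, {"dx": -0.007, "dy": 0.001, "dz": 0.117, "rx": 0.0, "ry": 0.004, "rz": 0.0, "claw": 0.35}, {"dx": -0.007, "dy": 0.0, "dz": 0.116, "rx": 0.0, "ry": 0.004, "rz": 0.0, "claw": 0.35}, {"dx": -0.008, "dy": 0.001, "dz": 0.117, "rx": 0.0, "ry": 0.004, "rz": 0.0, "claw": 0.35}, {"dx": -0.01, "dy": 0.0, "dz": 0.116, "rx": 0.0, "ry": 0.004, "rz": 0.0, "claw": 0.35}]
pull
[{"dx": 0.001, "dy": 0.0, "dz": -0.033, "rx": -0.001, "ry": -0.001, "rz": -0.001, "claw": 1}, {"dx": -0.002, "dy": 0.0, "dz": -0.033, "rx": 0.0, "ry": 0.0, "rz": 0.0, "claw": 1}, {"dx": -0.005, "dy": 0.0, "dz": -0.033, "rx": 0.0, "ry": 0.0, "rz": 0.0, "claw": 1}, {"dx": -0.007, "dy": 0.0, "dz": -0.033, "rx": 0.0, "ry": 0.0, "rz": 0.0, "claw": 1}, {"dx": -0.01, "dy": 0.0, "dz
[... 1344 characters left out ...]
.0, "claw": 1}, {"dx": -0.146, "dy": 0.0, "dz": 0.013, "rx": 0.0, "ry": 0.018, "rz": 0.0, "claw": 1}, {"dx": -0.145, "dy": 0.0, "dz": 0.02, "rx": 0.0, "ry": 0.018, "rz": 0.0, "claw": 1}, {"dx": -0.144, "dy": 0.0, "dz": 0.028, "rx": 0.0, "ry": 0.017, "rz": 0.0, "claw": 1}, {"dx": -0.142, "dy": 0.0, "dz": 0.036, "rx": 0.0, "ry": 0.018, "rz": 0.0, "claw": 1}, {"dx": -0.14, "dy": 0.0, "dz": 0.042, "rx": 0.0, "ry": 0.018, "rz": 0.0, "claw": 1}, {"dx": -0.138, "dy": 0.0, "dz": 0.05, "rx": 0.0, "ry": 0.018, "rz": 0.0, "claw": 1}, {"dx": -0.135, "dy": 0.0, "dz": 0.057, "rx": 0.0, "ry": 0.018, "rz": 0.0, "claw": 1}, {"dx": -0.132, "dy": 0.0, "dz": 0.063, "rx": 0.0, "ry": 0.017, "rz": 0.0, "claw": 1}]
```

Emit:
step_arm:
  plan:
    - {"dx": -0.005,"dy": 0,"dz": 0.117,"rx": 0,"ry": 0.004,"rz": 0,"claw": 0.35}
    - {"dx": -0.005,"dy": 0,"dz": 0.117,"rx": 0,"ry": 0.004,"rz": 0,"claw": 0.35}
    - {"dx": -0.005,"dy": 0.001,"dz": 0.117,"rx": 0,"ry": 0.004,"rz": 0,"claw": 0.35}
    - {"dx": -0.006,"dy": 0,"dz": 0.117,"rx": 0,"ry": 0.004,"rz": 0,"claw": 0.35}
    - {"dx": -0.007,"dy": 0.001,"dz": 0.117,"rx": 0,"ry": 0.004,"rz": 0,"claw": 0.35}
    - {"dx": -0.007,"dy": 0,"dz": 0.117,"rx": 0,"ry": 0.004,"rz": 0,"claw": 0.35}
    - {"dx": -0.008,"dy": 0.001,"dz": 0.117,"rx": 0,"ry": 0.004,"rz": 0,"claw": 0.35}
    - {"dx": -0.01,"dy": 0,"dz": 0.117,"rx": 0,"ry": 0.004,"rz": 0,"claw": 0.35}

```text
time_s: 4.0
ee_pos: [0.5271, 0.0313, 0.1179]
eef_rot: [-3.141, 0.727, 3.121]
force: [-0.7, 0.6, -0.2]
grip_width: 0.0614
grip_force: 0.0
```

Emit:
step_arm:
  plan:
    - {"dx": 0,"dy": 0,"dz": 0,"rx": 0,"ry": 0,"rz": 0,"claw": 1}
    - {"dx": 0,"dy": 0,"dz": 0,"rx": 0,"ry": 0,"rz": 0,"claw": 1}
    - {"dx": 0,"dy": 0,"dz": 0,"rx": 0,"ry": 0,"rz": 0,"claw": 1}
    - {"dx": 0,"dy": 0,"dz": 0,"rx": 0,"ry": 0,"rz": 0,"claw": 1}
    - {"dx": 0,"dy": 0,"dz": 0,"rx": 0,"ry": 0,"rz": 0,"claw": 1}
  grip_force: 30

```text
time_s: 4.5
ee_pos: [0.5262, 0.0321, 0.1183]
eef_rot: [3.141, 0.732, 3.122]
force: [-0.1, 7.1, -1.0]
grip_width: 0.0358
grip_force: 30.0
```

Emit:
step_arm:
  plan:
    - {"dx": 0.001,"dy": 0,"dz": -0.033,"rx": 0,"ry": 0,"rz": 0,"claw": 1}
    - {"dx": -0.002,"dy": 0,"dz": -0.033,"rx": 0,"ry": 0,"rz": 0,"claw": 1}
    - {"dx": -0.005,"dy": 0,"dz": -0.033,"rx": 0,"ry": 0,"rz": 0,"claw": 1}
    - {"dx": -0.007,"dy": 0,"dz": -0.033,"rx": 0,"ry": 0,"rz": 0,"claw": 1}
    - {"dx": -0.01,"dy": 0,"dz": -0.032,"rx": 0,"ry": 0,"rz": 0,"claw": 1}
    - {"dx": -0.012,"dy": 0,"dz": -0.031,"rx": 0,"ry": 0,"rz": 0,"claw": 1}
    - {"dx": -0.015,"dy": 0,"dz": -0.03,"rx": 0,"ry": 0,"rz": 0,"claw": 1}
    - {"dx": -0.016,"dy": 0,"dz": -0.028,"rx": 0,"ry": 0,"rz": 0,"claw": 1}
    - {"dx": 0,"dy": 0,"dz": 0,"rx": 0,"ry": 0,"rz": 0,"claw": 1}

```text
time_s: 5.4
ee_pos: [0.5138, 0.0324, 0.1411]
eef_rot: [3.141, 0.731, 3.122]
force: [4.8, 7.8, -7.1]
grip_width: 0.0357
grip_force: 30.0
```

```bash
python3 - <<'E'
from h import *
from station import viewer
o,p,R=pose(); print(p,o['force'],o['grip_width'],o['qpos'])
for a in (.4,.5,.6,.7): print(a,tcp(lidpt(89-43*np.cos(a),-7.5+43*np.sin(a),0),42))
E
```

```text
[0.5137887  0.03235683 0.14105421] [ 4.79378939  7.84905488 -7.11017171] 0.035680030225472704 [-0.00283128  0.05606476  2.19969487 -0.07097863  0.15565867 -1.48825877]
0.4 [0.5150309  0.03191375 0.129978  ]
0.5 [0.51361639 0.03193844 0.13403671]
0.6 [0.51261407 0.03195594 0.13821638]
0.7 [0.51203396 0.03196606 0.14247525]
```

Emit:
step_arm:
  plan:
    - {"dx": -0.127,"dy": 0,"dz": -0.074,"rx": 0,"ry": 0.018,"rz": 0,"claw": 1}
    - {"dx": -0.13,"dy": 0,"dz": -0.067,"rx": 0,"ry": 0.018,"rz": 0,"claw": 1}
    - {"dx": -0.134,"dy": 0,"dz": -0.06,"rx": 0,"ry": 0.018,"rz": 0,"claw": 1}
    - {"dx": -0.137,"dy": 0,"dz": -0.053,"rx": 0,"ry": 0.018,"rz": 0,"claw": 1}
    - {"dx": -0.139,"dy": 0,"dz": -0.046,"rx": 0,"ry": 0.018,"rz": 0,"claw": 1}
    - {"dx": -0.141,"dy": 0,"dz": -0.039,"rx": 0,"ry": 0.018,"rz": 0,"claw": 1}
    - {"dx": -0.143,"dy": 0,"dz": -0.032,"rx": 0,"ry": 0.018,"rz": 0,"claw": 1}
    - {"dx": -0.144,"dy": 0,"dz": -0.024,"rx": 0,"ry": 0.018,"rz": 0,"claw": 1}
    - {"dx": -0.146,"dy": 0,"dz": -0.017,"rx": 0,"ry": 0.018,"rz": 0,"claw": 1}
    - {"dx": -0.146,"dy": 0,"dz": -0.009,"rx": 0,"ry": 0.018,"rz": 0,"claw": 1}

```text
time_s: 6.4
ee_pos: [0.6016, 0.0309, 0.2509]
eef_rot: [3.14, 0.441, 3.122]
force: [0.2, 5.8, -12.4]
grip_width: 0.0355
grip_force: 30.0
```

```bash
python3 - <<'E'
from h import *
o,p,R=pose(); print(p,o['force'],o['grip_width'],o['qpos'])
b=tobox(p-R[:,2]*.002)*1000-[100,0,90]; b0=np.array([-179.2,0,50.6])
print(b, 'angle',np.arctan2(b[2],-b[0])-np.arctan2(50.6,179.2), np.hypot(b[0],b[2]))
E
```

```text
[0.60158758 0.0308889  0.25088006] [  0.21442423   5.82779512 -12.39567438] 0.03549881067567053 [-0.00785122  0.17218231  1.66891358 -0.00514804  0.85926429 -1.55649857]
[-8.95646016e+01 -1.44734880e-02  1.62688493e+02] angle 0.7923462769774164 185.71312203490046
```

Emit:
step_arm:
  plan:
    - {"dx": -0.147,"dy": 0,"dz": -0.002,"rx": 0,"ry": 0.018,"rz": 0,"claw": 1}
    - {"dx": -0.146,"dy": 0,"dz": 0.006,"rx": 0,"ry": 0.018,"rz": 0,"claw": 1}
    - {"dx": -0.146,"dy": 0,"dz": 0.013,"rx": 0,"ry": 0.018,"rz": 0,"claw": 1}
    - {"dx": -0.145,"dy": 0,"dz": 0.02,"rx": 0,"ry": 0.018,"rz": 0,"claw": 1}
    - {"dx": -0.144,"dy": 0,"dz": 0.028,"rx": 0,"ry": 0.018,"rz": 0,"claw": 1}
    - {"dx": -0.142,"dy": 0,"dz": 0.036,"rx": 0,"ry": 0.018,"rz": 0,"claw": 1}
    - {"dx": -0.14,"dy": 0,"dz": 0.042,"rx": 0,"ry": 0.018,"rz": 0,"claw": 1}
    - {"dx": -0.138,"dy": 0,"dz": 0.05,"rx": 0,"ry": 0.018,"rz": 0,"claw": 1}
    - {"dx": -0.135,"dy": 0,"dz": 0.057,"rx": 0,"ry": 0.018,"rz": 0,"claw": 1}
    - {"dx": -0.13,"dy": 0,"dz": 0.063,"rx": 0,"ry": 0.018,"rz": 0,"claw": 1}

```text
time_s: 7.4
ee_pos: [0.7437, 0.0284, 0.2657]
eef_rot: [3.14, 0.159, 3.122]
force: [-5.8, 5.2, -8.6]
grip_width: 0.0357
grip_force: 30.0
```

```bash
python3 - <<'E'
from h import *
o,p,R=pose(); print(p,o['force'],o['grip_width'],o['qpos'])
b=tobox(p-R[:,2]*.002)*1000-[100,0,90]
print(b, 'angle',np.arctan2(b[2],-b[0])-np.arctan2(50.6,179.2), np.hypot(b[0],b[2]))
E
```

```text
[0.74368155 0.02842164 0.26572421] [-5.81556053  5.24143641 -8.55503793] 0.035746325439936215 [-1.11267173e-02  6.47671736e-01  9.28553236e-01  3.77445555e-04
  1.40654131e+00 -1.56290040e+00]
[ 5.30886205e+01 -3.82032343e-03  1.77699041e+02] angle 1.5859098604702275 185.45983567841301
```

Emit:
step_arm:
  plan:
    - {"dx": 0,"dy": 0,"dz": 0,"rx": 0,"ry": 0,"rz": 0,"claw": 0.3}
    - {"dx": 0,"dy": 0,"dz": 0,"rx": 0,"ry": 0,"rz": 0,"claw": 0.3}
    - {"dx": 0,"dy": 0,"dz": 0,"rx": 0,"ry": 0,"rz": 0,"claw": 0.3}
    - {"dx": 0,"dy": 0,"dz": -0.2,"rx": 0,"ry": 0,"rz": 0,"claw": 0.3}
    - {"dx": 0,"dy": 0,"dz": -0.3,"rx": 0,"ry": 0,"rz": 0,"claw": 0.3}
    - {"dx": 0,"dy": 0,"dz": -0.3,"rx": 0,"ry": 0,"rz": 0,"claw": 0.3}
    - {"dx": 0,"dy": 0,"dz": -0.3,"rx": 0,"ry": 0.05,"rz": 0,"claw": 0.3}
    - {"dx": 0.3,"dy": 0,"dz": 0,"rx": 0,"ry": 0.05,"rz": 0,"claw": 0.3}
    - {"dx": 0.4,"dy": 0,"dz": 0.05,"rx": 0,"ry": 0,"rz": 0,"claw": 0.3}
    - {"dx": 0.4,"dy": 0,"dz": 0,"rx": 0,"ry": 0,"rz": 0,"claw": 0.3}

```text
time_s: 8.4
ee_pos: [0.6184, 0.0295, 0.3674]
eef_rot: [-3.142, 0.009, 3.121]
force: [1.0, 0.4, 1.7]
grip_width: 0.0659
grip_force: 0.0
```

Emit:
step_arm:
  plan:
    - {"dx": 0.4,"dy": 0,"dz": 0.05,"rx": 0,"ry": 0,"rz": 0,"claw": 0.3}
    - {"dx": 0.4,"dy": 0,"dz": 0.05,"rx": 0,"ry": 0,"rz": 0,"claw": 0.3}
    - {"dx": 0,"dy": 0,"dz": 0,"rx": 0,"ry": 0,"rz": 0,"claw": 0.3}
    - {"dx": 0,"dy": 0,"dz": 0,"rx": 0,"ry": 0,"rz": 0,"claw": 0.3}

```text
time_s: 8.8
ee_pos: [0.5395, 0.0313, 0.3593]
eef_rot: [-3.142, 0.013, 3.121]
force: [-0.4, -0.8, -0.1]
grip_width: 0.0656
grip_force: 0.0
```

```bash
python3 - <<'E'
from h import *
from station import viewer
import cv2
o,p,R=pose(); print(o['time_s'],p,o['eef_rot'],o['force'])
c=viewer.camera('wrist'); cv2.imwrite('pics/w2.png',c['img'][:,:,::-1])
w=cloud(c,c['tool_from_camera'])@R.T+p; np.save('w2.npy',w)
for n in ('tall_bottle','bottle1','lid','paddle'):
    for d in viewer.recognise(n,c)[:9]:
        print(n,d['rect'],round(d['score'],2))
b=tobox(w).reshape(-1,3)*1000
for zr in ((110,135),(80,110)):
    k=(b[:,2]>zr[0])&(b[:,2]<zr[1])&(b[:,0]>-30)&(b[:,0]<95)&(abs(b[:,1])<62)
    print(zr,k.sum(),np.median(b[k],0),np.percentile(b[k],[5,95],axis=0) if k.any() else 0)
E
```

```text
8.8 [0.5395226  0.03125989 0.35925708] [-3.14154572  0.01270488  3.12130197] [-0.4416917  -0.84861703 -0.08422807]
tall_bottle [290.2, 190.0, 315.7, 223.5] 0.96
bottle1 [240.6, 241.5, 261.3, 272.5] 0.96
bottle1 [238.5, 213.7, 264.9, 246.6] 0.94
bottle1 [270.0, 220.8, 290.0, 246.6] 0.91
bottle1 [291.4, 216.2, 320.1, 250.7] 0.88
bottle1 [265.7, 194.2, 289.5, 222.3] 0.85
bottle1 [292.7, 242.1, 316.3, 269.5] 0.79
bottle1 [238.2, 192.4, 266.2, 223.4] 0.73
bottle1 [267.4, 241.3, 292.8, 272.1] 0.68
lid [188.5, 279.1, 371.8, 391.7] 0.62
(110, 135) 146 [ -8.78317008  37.54977436 123.06591547] [[-14.73218724  30.87599653 113.60633604]
 [ -1.41565762  44.17838746 124.42357701]]
(80, 110) 1542 [30.76148333 -1.96464253 89.37326417] [[-14.75898779 -44.66844134  80.84367623]
 [ 74.3796855   43.12053207  91.08444487]]
```

View pics/w2.png

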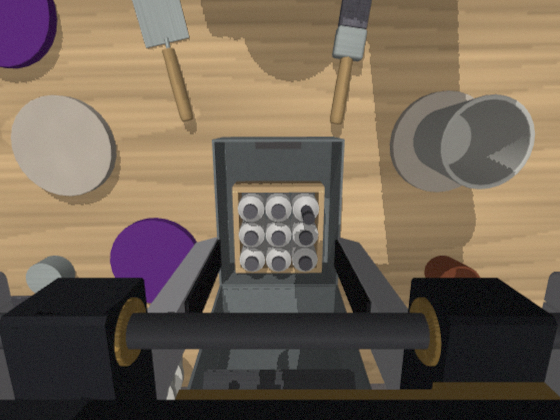

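The picture shows nine bottles. The eight with low caps sit at about (251,257), (251,230), (280,234), (305,233), (277,208), (305,256), (252,208) and (280,257). The one at (303,207) has a long dark slender cap 124 mm up in the depth map, so it is the tall bottle. I'll confirm it in a crop.

```bash
python3 - <<'E'
from h import *
import cv2
im=cv2.imread('pics/w2.png'); cv2.imwrite('pics/w2c.png',cv2.resize(im[175:285,220:340],None,fx=5,fy=5,interpolation=cv2.INTER_CUBIC))
b=tobox(np.load('w2.npy')).reshape(-1,3)*1000
k=(b[:,2]>121)&(b[:,2]<130)&(b[:,0]>-40)&(b[:,0]<25)&(b[:,1]>10)&(b[:,1]<62)
print(k.sum(),b[k].mean(0),np.ptp(b[k],0))
k=(b[:,2]>87)&(b[:,2]<93)&(b[:,0]>-30)&(b[:,0]<90)&(abs(b[:,1])<62); print('caps',b[k].min(0),b[k].max(0))
o,p,R=pose()
g=toworld(np.array([-8.4,38.0,0])/1000)+[0,0,.113]; print(g)
p,R=rows(p,R,[(g+[0,0,.09],tool(0),6),(g,tool(0),5)],.5)
E
```

```text
118 [ -7.59384333  37.93727136 123.37037637] [15.48046893 15.00789764  4.39154104]
caps [-17.14353761 -48.19092412  87.00097882] [79.45335454 47.65818669 92.09882007]
[0.58256447 0.06924081 0.113     ]
[{"dx": -0.066, "dy": 0.065, "dz": 0.258, "rx": 0.0, "ry": 0.001, "rz": 0.0, "claw": 0.5}, {"dx": -0.066, "dy": 0.065, "dz": 0.258, "rx": 0.0, "ry": 0.001, "rz": 0.0, "claw": 0.5}, {"dx": -0.067, "dy": 0.065, "dz": 0.258, "rx": 0.0, "ry": 0.001, "rz": 0.0, "claw": 0.5}, {"dx": -0.067, "dy": 0.064, "dz": 0.257, "rx": 0.0, "ry": 0.001, "rz": 0.0, "claw": 0.5}, {"dx": -0.067, "dy": 0.065, "dz": 0.258, "rx": 0.0, "ry": 0.001, "rz": 0.0, "claw": 0.5}, {"dx": -0.068, "dy": 0.064, "dz": 0.257, "rx": 0.0, "ry": 0.001, "rz": 0.0, "claw": 0.5}, {"dx": 0.0, "dy": 0.0, "dz": 0.18, "rx": 0.0, "ry": 0.0, "rz": 0.0, "claw": 0.5}, {"dx": 0.0, "dy": 0.0, "dz": 0.18, "rx": 0.0, "ry": 0.0, "rz": 0.0, "claw": 0.5}, {"dx": 0.0, "dy": 0.0, "dz": 0.18, "rx": 0.0, "ry": 0.0, "rz": 0.0, "claw": 0.5}, {"dx": 0.0, "dy": 0.0, "dz": 0.18, "rx": 0.0, "ry": 0.0, "rz": 0.0, "claw": 0.5}]
[{"dx": 0.0, "dy": 0.0, "dz": 0.18, "rx": 0.0, "ry": 0.0, "rz": 0.0, "claw": 0.5}]
```

View pics/w2c.png

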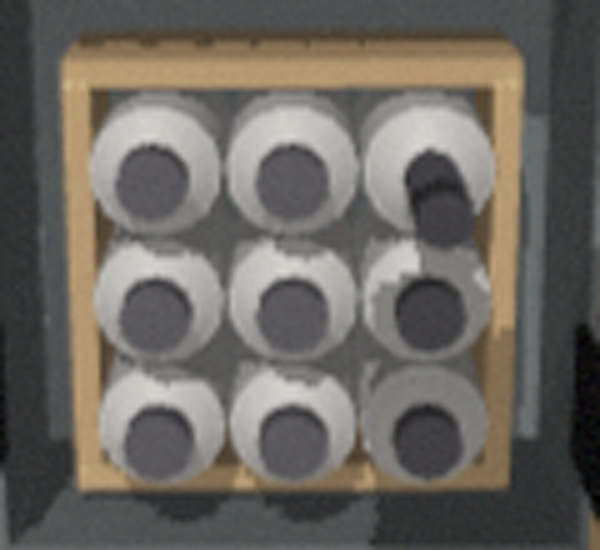

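The crop confirms it: only the bottle at crop (440,200) has a long slender cap. The other eight caps are low. Going down on it.

Emit:
step_arm:
  plan:
    - {"dx": -0.067,"dy": 0.065,"dz": 0.258,"rx": 0,"ry": 0.001,"rz": 0,"claw": 0.5}
    - {"dx": -0.067,"dy": 0.065,"dz": 0.258,"rx": 0,"ry": 0.001,"rz": 0,"claw": 0.5}
    - {"dx": -0.067,"dy": 0.065,"dz": 0.258,"rx": 0,"ry": 0.001,"rz": 0,"claw": 0.5}
    - {"dx": -0.067,"dy": 0.065,"dz": 0.258,"rx": 0,"ry": 0.001,"rz": 0,"claw": 0.5}
    - {"dx": -0.067,"dy": 0.065,"dz": 0.258,"rx": 0,"ry": 0.001,"rz": 0,"claw": 0.5}
    - {"dx": -0.067,"dy": 0.065,"dz": 0.258,"rx": 0,"ry": 0.001,"rz": 0,"claw": 0.5}
    - {"dx": 0,"dy": 0,"dz": 0,"rx": 0,"ry": 0,"rz": 0,"claw": 0.5}
    - {"dx": 0,"dy": 0,"dz": 0.18,"rx": 0,"ry": 0,"rz": 0,"claw": 0.5}
    - {"dx": 0,"dy": 0,"dz": 0.18,"rx": 0,"ry": 0,"rz": 0,"claw": 0.5}

```text
time_s: 9.95
ee_pos: [0.5826, 0.0693, 0.168]
eef_rot: [3.141, 0.002, 3.121]
force: [0.2, 0.1, -1.1]
grip_width: 0.0467
grip_force: 0.0
```

```bash
python3 - <<'E'
from h import *
o,p,R=pose(); print(p,Ro.from_matrix(tool(0).T@R).as_rotvec(degrees=True))
g=toworld(np.array([-8.1,38.0,0])/1000)+[0,0,.113]
print(R.T@(g-p)*10)
E
```

```text
[0.58264256 0.06929329 0.16796129] [-0.0080966  -0.11103983  0.16271646]
[-0.00116491 -0.00061118  0.54961613]
```

Emit:
step_arm:
  plan:
    - {"dx": 0,"dy": 0,"dz": 0.18,"rx": 0,"ry": 0,"rz": 0,"claw": 0.5}
    - {"dx": 0,"dy": 0,"dz": 0.18,"rx": 0,"ry": 0,"rz": 0,"claw": 0.5}
    - {"dx": 0,"dy": 0,"dz": 0.17,"rx": 0,"ry": 0,"rz": 0,"claw": 0.5}
    - {"dx": 0,"dy": 0,"dz": 0,"rx": 0,"ry": 0,"rz": 0,"claw": 0.5}
    - {"dx": 0,"dy": 0,"dz": 0,"rx": 0,"ry": 0,"rz": 0,"claw": 1}
    - {"dx": 0,"dy": 0,"dz": 0,"rx": 0,"ry": 0,"rz": 0,"claw": 1}
    - {"dx": 0,"dy": 0,"dz": 0,"rx": 0,"ry": 0,"rz": 0,"claw": 1}
    - {"dx": 0,"dy": 0,"dz": 0,"rx": 0,"ry": 0,"rz": 0,"claw": 1}
    - {"dx": 0,"dy": 0,"dz": 0,"rx": 0,"ry": 0,"rz": 0,"claw": 1}
  grip_force: 25

```text
time_s: 10.85
ee_pos: [0.5822, 0.0696, 0.1146]
eef_rot: [3.141, 0.001, 3.121]
force: [0.5, 0.8, 3.1]
grip_width: 0.0155
grip_force: 25.0
```

Emit:
step_arm:
  plan:
    - {"dx": 0,"dy": 0,"dz": -0.08,"rx": 0,"ry": 0,"rz": 0,"claw": 1}
    - {"dx": 0,"dy": 0,"dz": -0.15,"rx": 0,"ry": 0,"rz": 0,"claw": 1}
    - {"dx": 0,"dy": 0,"dz": -0.2,"rx": 0,"ry": 0,"rz": 0,"claw": 1}
    - {"dx": 0,"dy": 0,"dz": -0.2,"rx": 0,"ry": 0,"rz": 0,"claw": 1}
    - {"dx": 0,"dy": 0,"dz": -0.2,"rx": 0,"ry": 0,"rz": 0,"claw": 1}
    - {"dx": 0,"dy": 0,"dz": -0.2,"rx": 0,"ry": 0,"rz": 0,"claw": 1}
    - {"dx": 0,"dy": 0,"dz": -0.2,"rx": 0,"ry": 0,"rz": 0,"claw": 1}
    - {"dx": 0,"dy": 0,"dz": -0.2,"rx": 0,"ry": 0,"rz": 0,"claw": 1}
    - {"dx": 0,"dy": 0,"dz": 0,"rx": 0,"ry": 0,"rz": 0,"claw": 1}

```text
time_s: 11.75
ee_pos: [0.5826, 0.0695, 0.2607]
eef_rot: [3.141, 0.005, 3.121]
force: [0.1, 0.3, -1.3]
grip_width: 0.0155
grip_force: 25.0
```

```bash
python3 - <<'E'
from h import *
from station import viewer
import cv2
o,p,R=pose(); print(p,o['force'],o['grip_width'])
c=viewer.camera('scene'); cv2.imwrite('pics/s2.png',cv2.resize(c['img'][120:320,120:400,::-1],None,fx=2.8,fy=2.8))
rows(p,R,[((.4935,-.2920,p[2]),tool(0),13),((.4935,-.2920,.145),tool(0),6)],1)
E
```

```text
[0.58263216 0.06953257 0.26069613] [ 0.14627558  0.30964152 -1.32580357] 0.015463459400620898
[{"dx": 0.063, "dy": -0.279, "dz": 0.0, "rx": 0.0, "ry": 0.0, "rz": 0.0, "claw": 1}, {"dx": 0.063, "dy": -0.279, "dz": 0.0, "rx": 0.0, "ry": 0.0, "rz": 0.0, "claw": 1}, {"dx": 0.063, "dy": -0.28, "dz": -0.001, "rx": 0.0, "ry": 0.0, "rz": 0.0, "claw": 1}, {"dx": 0.063, "dy": -0.279, "dz": 0.0, "rx": 0.0, "ry": 0.0, "rz": 0.0, "claw": 1}, {"dx": 0.063, "dy": -0.28, "dz": -0.001, "rx": 0.0, "ry": 0.0, "rz": 0.0, "claw": 1}, {"dx": 0.063, "dy": -0.279, "dz": 0.0, "rx": 0.0, "ry": 0.0, "rz": 0.0, "claw": 1}, {"dx": 0.063, "dy": -0.28, "dz": -0.001, "rx": 0.0, "ry": 0.0, "rz": 0.0, "claw": 1}, {"dx": 0.063, "dy": -0.279, "dz": 0.0, "rx": 0.0, "ry": 0.0, "rz": 0.0, "claw": 1}, {"dx": 0.063, "dy": -0.28, "dz": -0.001, "rx": 0.0, "ry": 0.0, "rz": 0.0, "claw": 1}, {"dx": 0.063, "dy": -0.279, "dz": 0.0, "rx": 0.0, "ry": 0.0, "rz": 0.0, "claw": 1}]
[{"dx": 0.063, "dy": -0.28, "dz": -0.001, "rx": 0.0, "ry": 0.0, "rz": 0.0, "claw": 1}, {"dx": 0.063, "dy": -0.279, "dz": 0.0, "rx": 0.0, "ry": 0.0, "rz": 0.0, "claw": 1}, {"dx": 0.062, "dy": -0.28, "dz": -0.001, "rx": 0.0, "ry": 0.0, "rz": 0.0, "claw": 1}, {"dx": 0.001, "dy": 0.0, "dz": 0.193, "rx": 0.0, "ry": 0.001, "rz": 0.0, "claw": 1}, {"dx": 0.001, "dy": 0.0, "dz": 0.193, "rx": 0.0, "ry": 0.001, "rz": 0.0, "claw": 1}, {"dx": 0.0, "dy": 0.0, "dz": 0.193, "rx": 0.0, "ry": 0.001, "rz": 0.0, "claw": 1}, {"dx": 0.0, "dy": 0.0, "dz": 0.193, "rx": 0.0, "ry": 0.001, "rz": 0.0, "claw": 1}, {"dx": 0.0, "dy": 0.0, "dz": 0.193, "rx": 0.0, "ry": 0.001, "rz": 0.0, "claw": 1}, {"dx": 0.0, "dy": 0.0, "dz": 0.192, "rx": 0.0, "ry": 0.001, "rz": 0.0, "claw": 1}]
```

View pics/s2.png

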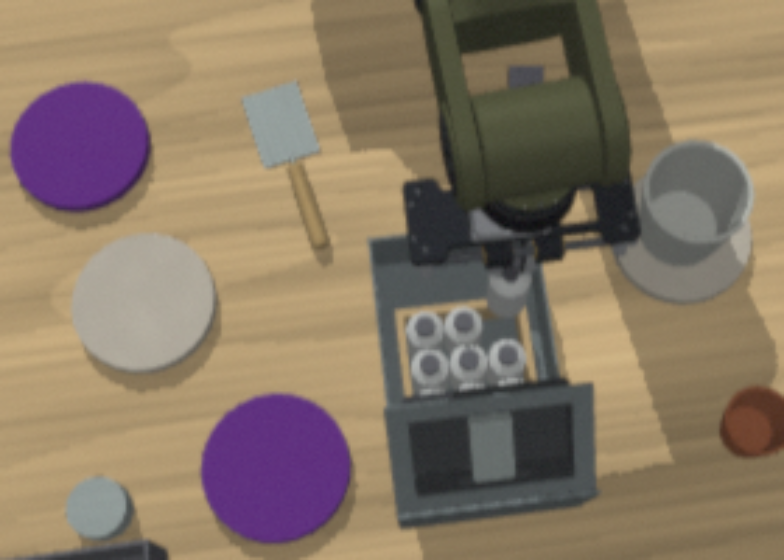

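The picture shows the bottle in the grip at (510,290), above the crate, with the neighbours still in place. The lid is up with the paddle flush at (492,445), and the empty bat is at (145,300). Carrying it over, with gentle acceleration.

Emit:
step_arm:
  plan:
    - {"dx": 0.03,"dy": -0.13,"dz": 0,"rx": 0,"ry": 0,"rz": 0,"claw": 1}
    - {"dx": 0.05,"dy": -0.22,"dz": 0,"rx": 0,"ry": 0,"rz": 0,"claw": 1}
    - {"dx": 0.063,"dy": -0.28,"dz": 0,"rx": 0,"ry": 0,"rz": 0,"claw": 1}
    - {"dx": 0.063,"dy": -0.28,"dz": 0,"rx": 0,"ry": 0,"rz": 0,"claw": 1}
    - {"dx": 0.063,"dy": -0.28,"dz": 0,"rx": 0,"ry": 0,"rz": 0,"claw": 1}
    - {"dx": 0.063,"dy": -0.28,"dz": 0,"rx": 0,"ry": 0,"rz": 0,"claw": 1}
    - {"dx": 0.063,"dy": -0.28,"dz": 0,"rx": 0,"ry": 0,"rz": 0,"claw": 1}
    - {"dx": 0.063,"dy": -0.28,"dz": 0,"rx": 0,"ry": 0,"rz": 0,"claw": 1}
    - {"dx": 0.063,"dy": -0.28,"dz": 0,"rx": 0,"ry": 0,"rz": 0,"claw": 1}
    - {"dx": 0.063,"dy": -0.28,"dz": 0,"rx": 0,"ry": 0,"rz": 0,"claw": 1}

```text
time_s: 12.8
ee_pos: [0.517, -0.1899, 0.2558]
eef_rot: [3.141, -0.002, 3.121]
force: [0.2, 0.4, -2.0]
grip_width: 0.0155
grip_force: 25.0
```

Emit:
step_arm:
  plan:
    - {"dx": 0.063,"dy": -0.28,"dz": 0,"rx": 0,"ry": 0,"rz": 0,"claw": 1}
    - {"dx": 0.063,"dy": -0.28,"dz": 0,"rx": 0,"ry": 0,"rz": 0,"claw": 1}
    - {"dx": 0.06,"dy": -0.26,"dz": 0,"rx": 0,"ry": 0,"rz": 0,"claw": 1}
    - {"dx": 0.05,"dy": -0.2,"dz": 0,"rx": 0,"ry": 0,"rz": 0,"claw": 1}
    - {"dx": 0,"dy": 0,"dz": 0,"rx": 0,"ry": 0,"rz": 0,"claw": 1}
    - {"dx": 0,"dy": 0,"dz": 0,"rx": 0,"ry": 0,"rz": 0,"claw": 1}
    - {"dx": 0,"dy": 0,"dz": 0.2,"rx": 0,"ry": 0,"rz": 0,"claw": 1}
    - {"dx": 0,"dy": 0,"dz": 0.3,"rx": 0,"ry": 0,"rz": 0,"claw": 1}
    - {"dx": 0,"dy": 0,"dz": 0.3,"rx": 0,"ry": 0,"rz": 0,"claw": 1}
    - {"dx": 0,"dy": 0,"dz": 0.1,"rx": 0,"ry": 0,"rz": 0,"claw": 1}

```text
time_s: 13.8
ee_pos: [0.4917, -0.2882, 0.1639]
eef_rot: [3.139, -0.004, 3.122]
force: [-0.6, -0.7, -0.9]
grip_width: 0.0154
grip_force: 25.0
```

```bash
python3 - <<'E'
from h import *
o,p,R=pose(); print(p,o['force'],o['grip_width'],Ro.from_matrix(tool(0).T@R).as_rotvec(degrees=True))
print(R.T@(np.array([.4935,-.292,.1266])-p)*10)
E
```

```text
[ 0.49172045 -0.28822098  0.16392942] [-0.64288354 -0.68893107 -0.8539764 ] 0.01540105628664092 [-0.15226376  0.22386985  0.1000077 ]
[-0.01997676 -0.03843208  0.37311824]
```

Emit:
step_arm:
  plan:
    - {"dx": -0.01,"dy": -0.02,"dz": 0.1,"rx": 0,"ry": 0,"rz": 0,"claw": 1}
    - {"dx": -0.01,"dy": -0.02,"dz": 0.1,"rx": 0,"ry": 0,"rz": 0,"claw": 1}
    - {"dx": 0,"dy": 0,"dz": 0.06,"rx": 0,"ry": 0,"rz": 0,"claw": 1}
    - {"dx": 0,"dy": 0,"dz": 0,"rx": 0,"ry": 0,"rz": 0,"claw": 1}
    - {"dx": 0,"dy": 0,"dz": 0,"rx": 0,"ry": 0,"rz": 0,"claw": 1}
    - {"dx": 0,"dy": 0,"dz": 0,"rx": 0,"ry": 0,"rz": 0,"claw": 1}

```text
time_s: 14.4
ee_pos: [0.4948, -0.294, 0.1417]
eef_rot: [-3.141, 0.001, 3.121]
force: [-0.1, 0.6, -1.3]
grip_width: 0.0154
grip_force: 25.0
```

Emit:
step_arm:
  plan:
    - {"dx": 0,"dy": 0,"dz": 0.05,"rx": 0,"ry": 0,"rz": 0,"claw": 1}
    - {"dx": 0,"dy": 0,"dz": 0.05,"rx": 0,"ry": 0,"rz": 0,"claw": 1}
    - {"dx": 0,"dy": 0,"dz": 0.03,"rx": 0,"ry": 0,"rz": 0,"claw": 1}
    - {"dx": 0,"dy": 0,"dz": 0,"rx": 0,"ry": 0,"rz": 0,"claw": 1}
    - {"dx": 0,"dy": 0,"dz": 0,"rx": 0,"ry": 0,"rz": 0,"claw": 1}
    - {"dx": 0,"dy": 0,"dz": 0,"rx": 0,"ry": 0,"rz": 0,"claw": 1}

```text
time_s: 15.0
ee_pos: [0.4946, -0.2939, 0.1282]
eef_rot: [-3.141, 0.0, 3.121]
force: [-0.7, 0.6, -1.8]
grip_width: 0.0155
grip_force: 25.0
```

Emit:
step_arm:
  plan:
    - {"dx": 0,"dy": 0,"dz": 0.015,"rx": 0,"ry": 0,"rz": 0,"claw": 1}
    - {"dx": 0,"dy": 0,"dz": 0,"rx": 0,"ry": 0,"rz": 0,"claw": 1}
    - {"dx": 0,"dy": 0,"dz": 0,"rx": 0,"ry": 0,"rz": 0,"claw": 1}

```text
time_s: 15.3
ee_pos: [0.4946, -0.2938, 0.1266]
eef_rot: [-3.141, 0.0, 3.121]
force: [1.0, 0.4, -1.1]
grip_width: 0.0154
grip_force: 25.0
```

Emit:
step_arm:
  plan:
    - {"dx": 0,"dy": 0,"dz": 0.01,"rx": 0,"ry": 0,"rz": 0,"claw": 1}
    - {"dx": 0,"dy": 0,"dz": 0,"rx": 0,"ry": 0,"rz": 0,"claw": 1}
    - {"dx": 0,"dy": 0,"dz": 0,"rx": 0,"ry": 0,"rz": 0,"claw": 1}

```text
time_s: 15.6
ee_pos: [0.4949, -0.294, 0.1265]
eef_rot: [-3.141, 0.001, 3.121]
force: [-1.4, 1.3, 7.9]
grip_width: 0.0149
grip_force: 25.0
```

Contact. I'll unload, open and rise.

Emit:
step_arm:
  plan:
    - {"dx": 0,"dy": 0,"dz": -0.008,"rx": 0,"ry": 0,"rz": 0,"claw": 1}
    - {"dx": 0,"dy": 0,"dz": 0,"rx": 0,"ry": 0,"rz": 0,"claw": 0.5}
    - {"dx": 0,"dy": 0,"dz": 0,"rx": 0,"ry": 0,"rz": 0,"claw": 0.5}
    - {"dx": 0,"dy": 0,"dz": 0,"rx": 0,"ry": 0,"rz": 0,"claw": 0.5}
    - {"dx": 0,"dy": 0,"dz": 0,"rx": 0,"ry": 0,"rz": 0,"claw": 0.5}
    - {"dx": 0,"dy": 0,"dz": -0.2,"rx": 0,"ry": 0,"rz": 0,"claw": 0.5}
    - {"dx": 0,"dy": 0,"dz": -0.35,"rx": 0,"ry": 0,"rz": 0,"claw": 0.5}
    - {"dx": 0,"dy": 0,"dz": -0.35,"rx": 0,"ry": 0,"rz": 0,"claw": 0.5}
    - {"dx": 0,"dy": 0,"dz": -0.35,"rx": 0,"ry": 0,"rz": 0,"claw": 0.5}
    - {"dx": 0,"dy": 0,"dz": -0.35,"rx": 0,"ry": 0,"rz": 0,"claw": 0.5}

```text
time_s: 16.6
ee_pos: [0.4944, -0.2937, 0.2878]
eef_rot: [-3.142, 0.0, 3.121]
force: [0.3, -1.0, 0.6]
grip_width: 0.0471
grip_force: 0.0
```

Emit:
step_arm:
  plan:
    - {"dx": 0,"dy": 0,"dz": -0.35,"rx": 0,"ry": 0,"rz": 0,"claw": 0.5}
    - {"dx": 0,"dy": 0,"dz": -0.1,"rx": 0,"ry": 0,"rz": 0,"claw": 0.5}

```text
time_s: 16.8
ee_pos: [0.495, -0.2941, 0.3352]
eef_rot: [-3.139, 0.005, 3.121]
force: [-0.6, -0.0, 0.7]
grip_width: 0.0472
grip_force: 0.0
```

```bash
python3 - <<'E'
from h import *
from station import viewer
import cv2
o,p,R=pose(); print(o['time_s'],p,o['grip_width'])
for n in ('top','scene'):
    c=viewer.camera(n); w=cloud(c).reshape(-1,3)
    k=(np.hypot(w[:,0]-.4935,w[:,1]+.292)<.08)&(w[:,2]>.04)&(w[:,2]<.16)
    q=w[k]; 
    for lo,hi in ((.04,.1),(.1,.16)):
        j=(q[:,2]>lo)&(q[:,2]<hi); print(n,lo,j.sum(),q[j].mean(0),q[j].max(0))
    b=tobox(w)*1000
    if n=='scene': np.save('s3.npy',w); pickle.dump(c,open('s3.pkl','wb'))
    # lid slope estimate: lid points z>100 near the back
    k=(b[:,2]>120)&(b[:,2]<310)&(b[:,0]>60)&(b[:,0]<260)&(abs(b[:,1])<88); q=b[k]
    print('lid front edge', q[q[:,2].argsort()[-5:]].round(0).tolist())
E
```

```text
16.8 [ 0.49501452 -0.29409987  0.33523042] 0.047188883712305785
top 0.04 122 [ 0.49564    -0.28217177  0.07862454] [ 0.51355449 -0.27456518  0.09932246]
top 0.1 22 [ 0.49643692 -0.28830253  0.12609152] [ 0.50147962 -0.28514948  0.13800213]
lid front edge [[109.0, 17.0, 298.0], [111.0, 37.0, 299.0], [112.0, 68.0, 299.0], [113.0, -10.0, 299.0], [109.0, -44.0, 299.0]]
scene 0.04 174 [ 0.50232748 -0.28825401  0.07822212] [ 0.51453088 -0.27337881  0.09994446]
scene 0.1 56 [ 0.49737078 -0.29100318  0.12727915] [ 0.50332574 -0.28413962  0.1418947 ]
lid front edge [[112.0, 25.0, 297.0], [113.0, -24.0, 297.0], [114.0, -72.0, 298.0], [114.0, 79.0, 298.0], [115.0, 29.0, 299.0]]
```

The bottle stands upright on the bat, centred within about 5 mm, and the lid is still at about 1.6 rad. Next I'll plan the hook drag: fingertips straddling the paddle, inside the dish.

```bash
cat >> h.py <<'E'
def lidxz(x,z,th,y=0):
    c,q=np.cos(th),np.sin(th)
    return toworld(np.array([100+x*c+z*q,y,90-x*q+z*c])/1000)
E
python3 - <<'E'
from h import *
o,p,R=pose()
a=lidxz(-177,27,1.61); print(a)
p,R=rows(p,R,[((.55,-.2,.37),tool(0),4),((a[0],a[1],.37),tool(0),8),(a,tool(0),5)],.25)
E
```

```text
[0.72419613 0.02876283 0.26580577]
[{"dx": -0.133, "dy": 0.238, "dz": -0.094, "rx": 0.0, "ry": 0.0, "rz": 0.0, "claw": 0.25}, {"dx": -0.134, "dy": 0.237, "dz": -0.094, "rx": 0.0, "ry": 0.0, "rz": 0.0, "claw": 0.25}, {"dx": -0.133, "dy": 0.238, "dz": -0.094, "rx": 0.0, "ry": 0.0, "rz": 0.0, "claw": 0.25}, {"dx": -0.134, "dy": 0.237, "dz": -0.095, "rx": 0.0, "ry": 0.0, "rz": 0.0, "claw": 0.25}, {"dx": -0.212, "dy": 0.29, "dz": 0.0, "rx": 0.0, "ry": 0.0, "rz": 0.0, "claw": 0.25}, {"dx": -0.212, "dy": 0.29, "dz": 0.0, "rx": 0.0, "ry": 0.0, "rz": 0.0, "claw": 0.25}, {"dx": -0.212, "dy": 0.29, "dz": 0.0, "rx": 0.0, "ry": 0.0, "rz": 0.0, "claw": 0.25}, {"dx": -0.212, "dy": 0.29, "dz": 0.0, "rx": 0.0, "ry": 0.0, "rz": 0.0, "claw": 0.25}, {"dx": -0.212, "dy": 0.291, "dz": 0.0, "rx": 0.0, "ry": 0.0, "rz": 0.0, "claw": 0.25}, {"dx": -0.212, "dy": 0.29, "dz": 0.0, "rx": 0.0, "ry": 0.0, "rz": 0.0, "claw": 0.25}]
[{"dx": -0.212, "dy": 0.291, "dz": 0.0, "rx": 0.0, "ry": 0.0, "rz": 0.0, "claw": 0.25}, {"dx": -0.211, "dy": 0.29, "dz": 0.0, "rx": 0.0, "ry": 0.0, "rz": 0.0, "claw": 0.25}, {"dx": 0.0, "dy": 0.0, "dz": 0.208, "rx": 0.0, "ry": 0.0, "rz": 0.0, "claw": 0.25}, {"dx": 0.0, "dy": 0.0, "dz": 0.209, "rx": 0.0, "ry": 0.0, "rz": 0.0, "claw": 0.25}, {"dx": 0.001, "dy": 0.001, "dz": 0.208, "rx": 0.0, "ry": 0.0, "rz": 0.0, "claw": 0.25}, {"dx": 0.0, "dy": 0.0, "dz": 0.209, "rx": 0.0, "ry": 0.0, "rz": 0.0, "claw": 0.25}, {"dx": 0.001, "dy": 0.001, "dz": 0.208, "rx": 0.0, "ry": 0.0, "rz": 0.0, "claw": 0.25}]
```

Emit:
step_arm:
  plan:
    - {"dx": -0.133,"dy": 0.238,"dz": -0.094,"rx": 0,"ry": 0,"rz": 0,"claw": 0.25}
    - {"dx": -0.133,"dy": 0.238,"dz": -0.094,"rx": 0,"ry": 0,"rz": 0,"claw": 0.25}
    - {"dx": -0.133,"dy": 0.238,"dz": -0.094,"rx": 0,"ry": 0,"rz": 0,"claw": 0.25}
    - {"dx": -0.133,"dy": 0.238,"dz": -0.094,"rx": 0,"ry": 0,"rz": 0,"claw": 0.25}
    - {"dx": -0.212,"dy": 0.29,"dz": 0,"rx": 0,"ry": 0,"rz": 0,"claw": 0.25}
    - {"dx": -0.212,"dy": 0.29,"dz": 0,"rx": 0,"ry": 0,"rz": 0,"claw": 0.25}
    - {"dx": -0.212,"dy": 0.29,"dz": 0,"rx": 0,"ry": 0,"rz": 0,"claw": 0.25}
    - {"dx": -0.212,"dy": 0.29,"dz": 0,"rx": 0,"ry": 0,"rz": 0,"claw": 0.25}
    - {"dx": -0.212,"dy": 0.29,"dz": 0,"rx": 0,"ry": 0,"rz": 0,"claw": 0.25}
    - {"dx": -0.212,"dy": 0.29,"dz": 0,"rx": 0,"ry": 0,"rz": 0,"claw": 0.25}

```text
time_s: 17.9
ee_pos: [0.6811, -0.027, 0.3665]
eef_rot: [3.141, -0.003, 3.121]
force: [-0.1, -0.6, 0.7]
grip_width: 0.071
grip_force: 0.0
```

Emit:
step_arm:
  plan:
    - {"dx": -0.212,"dy": 0.29,"dz": 0,"rx": 0,"ry": 0,"rz": 0,"claw": 0.25}
    - {"dx": -0.212,"dy": 0.29,"dz": 0,"rx": 0,"ry": 0,"rz": 0,"claw": 0.25}
    - {"dx": 0,"dy": 0,"dz": 0,"rx": 0,"ry": 0,"rz": 0,"claw": 0.25}
    - {"dx": 0,"dy": 0,"dz": 0,"rx": 0,"ry": 0,"rz": 0,"claw": 0.25}
    - {"dx": 0,"dy": 0,"dz": 0,"rx": 0,"ry": 0,"rz": 0,"claw": 0.25}

```text
time_s: 18.4
ee_pos: [0.7237, 0.0279, 0.3682]
eef_rot: [-3.141, -0.001, 3.121]
force: [-1.1, -0.8, 0.2]
grip_width: 0.0703
grip_force: 0.0
```

```bash
python3 - <<'E'
from h import *
from station import viewer
import cv2
o,p,R=pose(); print(o['time_s'],p,o['qpos'],o['grip_width'])
c=viewer.camera('wrist'); cv2.imwrite('pics/w4.png',c['img'][:,:,::-1])
b=tobox(cloud(c,c['tool_from_camera'])@R.T+p).reshape(-1,3)*1000
k=(abs(b[:,1])<60)&(abs(b[:,1])>25)&(b[:,0]>80)&(b[:,0]<200)&(b[:,2]>200)&(b[:,2]<320)
q=b[k]
for x in range(80,180,6):
    j=(q[:,0]>=x)&(q[:,0]<x+6)
    if j.sum()>3: print(x-100, np.percentile(q[j,2],[5,50,95]).round(0)-90)
a=lidxz(-177,27,1.61); print(R.T@(a-p)*10)
p2=a;R2=tool(0)
print('drag'); W=[]
for t in np.linspace(1.61,.75,21)[1:]:
    P=min(max(90-np.degrees(t),0),40); W.append((lidxz(-177,15,t),tool(P),1))
rows(p2,R2,W,.25)
E
```

```text
18.4 [0.72367102 0.02793076 0.36815951] [-1.19273500e-02  7.27426381e-01  5.64723719e-01 -1.63876436e-04
  1.85052393e+00 -1.56174220e+00] 0.07029682790405432
-2 [173. 176. 178.]
4 [178. 181. 183.]
10 [184. 187. 204.]
16 [196. 199. 202.]
22 [192. 194. 195.]
40 [120. 122. 125.]
46 [113. 116. 119.]
52 [111. 113. 115.]
58 [115. 118. 121.]
64 [120. 123. 138.]
70 [125. 128. 131.]
76 [128. 131. 133.]
[-0.00618031  0.00860054  1.02352991]
drag
[{"dx": 0.196, "dy": 0.0, "dz": -0.012, "rx": 0.0, "ry": -0.002, "rz": 0.0, "claw": 0.25}, {"dx": 0.076, "dy": 0.0, "dz": -0.005, "rx": 0.0, "ry": -0.028, "rz": 0.0, "claw": 0.25}, {"dx": 0.076, "dy": 0.0, "dz": -0.005, "rx": 0.0, "ry": -0.027, "rz": 0.0, "claw": 0.25}, {"dx": 0.077, "dy": 0.0, "dz": -0.005, "rx": 0.0, "ry": -0.028, "rz": 0.0, "claw": 0.25}, {"dx": 0.076, "dy": 0.0, "dz": -0.005, "rx": 0.0, "ry": -0.027, "rz": 0.0, "claw": 0.25}, {"dx": 0.076, "dy": 0.0, "dz": -0.005, "rx": 0.0, "ry": -0.027, "rz": 0.0, "claw": 0.25}, {"dx": 0.076, "dy": 0.0, "dz": -0.004, "rx": 0.0, "ry": -0.028, "rz": 0.0, "claw": 0.25}, {"dx": 0.076, "dy": 0.0, "dz
[... 435 characters left out ...]
, "dy": 0.0, "dz": -0.005, "rx": 0.0, "ry": -0.027, "rz": 0.0, "claw": 0.25}, {"dx": 0.076, "dy": 0.0, "dz": -0.005, "rx": 0.0, "ry": -0.027, "rz": 0.0, "claw": 0.25}, {"dx": 0.076, "dy": 0.0, "dz": -0.005, "rx": 0.0, "ry": -0.028, "rz": 0.0, "claw": 0.25}, {"dx": 0.076, "dy": 0.0, "dz": -0.005, "rx": 0.0, "ry": -0.027, "rz": 0.0, "claw": 0.25}, {"dx": 0.076, "dy": 0.0, "dz": -0.005, "rx": 0.0, "ry": -0.027, "rz": 0.0, "claw": 0.25}, {"dx": 0.077, "dy": 0.0, "dz": -0.004, "rx": 0.0, "ry": -0.004, "rz": 0.0, "claw": 0.25}, {"dx": 0.076, "dy": 0.0, "dz": -0.002, "rx": 0.0, "ry": 0.0, "rz": 0.0, "claw": 0.25}, {"dx": 0.076, "dy": 0.0, "dz": 0.001, "rx": 0.0, "ry": 0.0, "rz": 0.0, "claw": 0.25}]
```

View pics/w4.png

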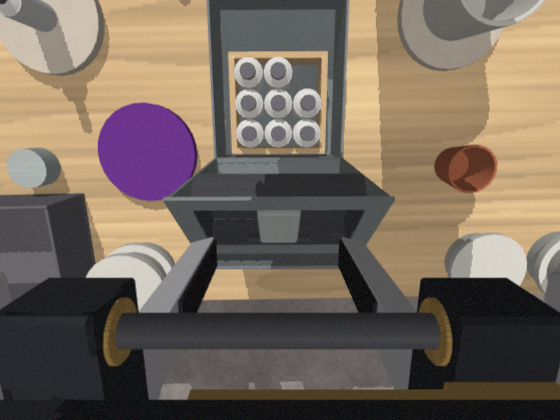

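The picture shows the crate still holding eight bottles. The empty slot is at (307,72), and the tall bottle stands on its bat at top left (25,15). The lid is upright with the dish between the fingers, the paddle at (278,225) and the dish's front edge at row 200. I'll shift back 8 mm for clearance and go down.

Emit:
step_arm:
  plan:
    - {"dx": -0.08,"dy": 0.009,"dz": 0.1,"rx": 0,"ry": 0,"rz": 0,"claw": 0.25}
    - {"dx": 0,"dy": 0,"dz": 0.2,"rx": 0,"ry": 0,"rz": 0,"claw": 0.25}
    - {"dx": 0,"dy": 0,"dz": 0.2,"rx": 0,"ry": 0,"rz": 0,"claw": 0.25}
    - {"dx": 0,"dy": 0,"dz": 0.2,"rx": 0,"ry": 0,"rz": 0,"claw": 0.25}
    - {"dx": 0,"dy": 0,"dz": 0.2,"rx": 0,"ry": 0,"rz": 0,"claw": 0.25}
    - {"dx": 0,"dy": 0,"dz": 0.12,"rx": 0,"ry": 0,"rz": 0,"claw": 0.25}
    - {"dx": 0,"dy": 0,"dz": 0,"rx": 0,"ry": 0,"rz": 0,"claw": 0.25}

```text
time_s: 19.15
ee_pos: [0.7316, 0.0292, 0.2648]
eef_rot: [-3.142, -0.003, 3.121]
force: [0.8, -0.5, -0.1]
grip_width: 0.0708
grip_force: 0.0
```

Emit:
step_arm:
  plan:
    - {"dx": 0.14,"dy": 0,"dz": 0,"rx": 0,"ry": 0,"rz": 0,"claw": 0.25}
    - {"dx": 0.14,"dy": 0,"dz": -0.01,"rx": 0,"ry": -0.002,"rz": 0,"claw": 0.25}
    - {"dx": 0.076,"dy": 0,"dz": -0.005,"rx": 0,"ry": -0.028,"rz": 0,"claw": 0.25}
    - {"dx": 0.076,"dy": 0,"dz": -0.005,"rx": 0,"ry": -0.027,"rz": 0,"claw": 0.25}
    - {"dx": 0.076,"dy": 0,"dz": -0.005,"rx": 0,"ry": -0.028,"rz": 0,"claw": 0.25}

```text
time_s: 19.65
ee_pos: [0.6815, 0.0303, 0.2695]
eef_rot: [-3.142, 0.138, 3.121]
force: [5.4, -0.5, -2.1]
grip_width: 0.0705
grip_force: 2.1
```

Emit:
step_arm:
  plan:
    - {"dx": 0.076,"dy": 0,"dz": -0.005,"rx": 0,"ry": -0.027,"rz": 0,"claw": 0.25}
    - {"dx": 0.076,"dy": 0,"dz": -0.005,"rx": 0,"ry": -0.027,"rz": 0,"claw": 0.25}
    - {"dx": 0.076,"dy": 0,"dz": -0.005,"rx": 0,"ry": -0.028,"rz": 0,"claw": 0.25}
    - {"dx": 0.076,"dy": 0,"dz": -0.005,"rx": 0,"ry": -0.027,"rz": 0,"claw": 0.25}
    - {"dx": 0.076,"dy": 0,"dz": -0.005,"rx": 0,"ry": -0.027,"rz": 0,"claw": 0.25}
    - {"dx": 0.076,"dy": 0,"dz": -0.005,"rx": 0,"ry": -0.028,"rz": 0,"claw": 0.25}
    - {"dx": 0.076,"dy": 0,"dz": -0.005,"rx": 0,"ry": -0.027,"rz": 0,"claw": 0.25}
    - {"dx": 0.076,"dy": 0,"dz": -0.005,"rx": 0,"ry": -0.028,"rz": 0,"claw": 0.25}

```text
time_s: 20.45
ee_pos: [0.6225, 0.0315, 0.257]
eef_rot: [-3.141, 0.483, 3.121]
force: [4.7, -1.2, 0.2]
grip_width: 0.0702
grip_force: 1.4
```

Emit:
step_arm:
  plan:
    - {"dx": 0.076,"dy": 0,"dz": -0.005,"rx": 0,"ry": -0.027,"rz": 0,"claw": 0.25}
    - {"dx": 0.076,"dy": 0,"dz": -0.005,"rx": 0,"ry": -0.027,"rz": 0,"claw": 0.25}
    - {"dx": 0.076,"dy": 0,"dz": -0.005,"rx": 0,"ry": -0.028,"rz": 0,"claw": 0.25}
    - {"dx": 0.076,"dy": 0,"dz": -0.005,"rx": 0,"ry": -0.027,"rz": 0,"claw": 0.25}
    - {"dx": 0.076,"dy": 0,"dz": -0.005,"rx": 0,"ry": -0.027,"rz": 0,"claw": 0.25}
    - {"dx": 0.076,"dy": 0,"dz": -0.004,"rx": 0,"ry": -0.004,"rz": 0,"claw": 0.25}
    - {"dx": 0.076,"dy": 0,"dz": -0.002,"rx": 0,"ry": 0,"rz": 0,"claw": 0.25}
    - {"dx": 0.076,"dy": 0,"dz": 0,"rx": 0,"ry": 0,"rz": 0,"claw": 0.25}

```text
time_s: 21.25
ee_pos: [0.5707, 0.0327, 0.2234]
eef_rot: [-3.142, 0.698, 3.121]
force: [2.7, -0.1, 0.4]
grip_width: 0.0705
grip_force: 1.0
```

```bash
python3 - <<'E'
from h import *
from station import viewer
o,p,R=pose(); print(o['time_s'],p,o['qpos'],o['force'],Ro.from_matrix(tool(40).T@R).as_rotvec(degrees=True), tobox(p)*1000-[100,0,90])
c=viewer.camera('scene'); b=tobox(cloud(c)).reshape(-1,3)*1000-[100,0,90]
k=(abs(abs(b[:,1])-73)<8)&(b[:,0]>-150)&(b[:,0]<110)&(b[:,2]>40)&(b[:,2]<215); q=b[k]
for x in range(-150,110,12):
    j=(q[:,0]>=x)&(q[:,0]<x+12)
    if j.sum()>3: print(x+6,j.sum(),np.percentile(q[j,2],[50,95]).round(0))
E
```

```text
21.25 [0.57074687 0.03270943 0.22338527] [-1.37278818e-03  4.72948968e-02  1.96243162e+00 -2.91191263e-02
  4.34274623e-01 -1.52984926e+00] [ 2.66374295 -0.08209804  0.42718677] [0.10992102 0.01655539 0.12646427] [-119.5782448     1.2679394   133.38527305]
-144 57 [137. 141.]
-132 73 [137. 141.]
-120 63 [138. 143.]
-108 67 [139. 142.]
-96 64 [139. 142.]
-84 69 [140. 143.]
-72 58 [142. 145.]
-60 39 [163. 166.]
-48 81 [156. 162.]
-36 81 [145. 151.]
-24 74 [134. 141.]
-12 76 [123. 130.]
0 77 [112. 119.]
12 70 [103. 108.]
24 69 [92. 99.]
36 75 [81. 86.]
48 67 [70. 76.]
60 29 [63. 68.]
```

Lid at about 0.73 rad. I'll retract, close the fingers and go over the top behind the lip.

```bash
python3 - <<'E'
from h import *
o,p,R=pose()
rel=lambda x,z: toworld(np.array([100+x,0,90+z])/1000)
a=p-R[:,2]*.08
t0=lidxz(-130,84,.73)+[0,0,.017]
p,R=rows(p,R,[(a,R,3),(rel(-140,235),tool(25),3),(t0+[0,0,.05],tool(0),4)],1)
print('press',t0)
W=[(lidxz(-130,84,t)+[0,0,.017],tool(0),1) for t in np.linspace(.73,.05,16)]
rows(p,R,[(t0+[0,0,.015],tool(0),1)]+W,1); print(W[-1][0])
E
```

```text
[{"dx": 0.0, "dy": 0.0, "dz": -0.267, "rx": 0.0, "ry": 0.0, "rz": 0.0, "claw": 1}, {"dx": 0.0, "dy": 0.0, "dz": -0.266, "rx": 0.0, "ry": 0.0, "rz": 0.0, "claw": 1}, {"dx": 0.0, "dy": 0.0, "dz": -0.267, "rx": 0.0, "ry": 0.0, "rz": 0.0, "claw": 1}, {"dx": -0.17, "dy": -0.005, "dz": -0.038, "rx": 0.0, "ry": 0.055, "rz": -0.001, "claw": 1}, {"dx": -0.166, "dy": -0.005, "dz": -0.053, "rx": 0.0, "ry": 0.055, "rz": -0.001, "claw": 1}, {"dx": -0.161, "dy": -0.005, "dz": -0.066, "rx": 0.0, "ry": 0.055, "rz": -0.001, "claw": 1}, {"dx": -0.205, "dy": 0.0, "dz": 0.147, "rx": 0.0, "ry": 0.07, "rz": 0.0, "claw": 1}, {"dx": -0.22, "dy": 0.0, "dz": 0.124, "rx": 0.0, "ry": 0.07, "rz": 0.0, "claw": 1}, {"dx": -0.232, "dy": 0.0, "dz": 0.099, "rx": 0.0, "ry": 0.07, "rz": 0.0, "claw": 1}, {"dx": -0.241, "dy": 0.0, "dz": 0.073, "rx": 0.0, "ry": 0.07, "rz": 0.0, "claw": 1}]
press [0.64943537 0.03006779 0.2562877 ]
[{"dx": -0.001, "dy": 0.001, "dz": 0.35, "rx": -0.002, "ry": -0.002, "rz": 0.001, "claw": 1}, {"dx": 0.0, "dy": -0.001, "dz": 0.15, "rx": 0.0, "ry": 0.0, "rz": 0.0, "claw": 1}, {"dx": 0.067, "dy"
[... 559 characters left out ...]
}, {"dx": 0.058, "dy": 0.0, "dz": 0.04, "rx": 0.0, "ry": 0.0, "rz": 0.0, "claw": 1}]
[{"dx": 0.055, "dy": 0.0, "dz": 0.042, "rx": 0.0, "ry": 0.0, "rz": 0.0, "claw": 1}, {"dx": 0.054, "dy": 0.0, "dz": 0.045, "rx": 0.0, "ry": 0.0, "rz": 0.0, "claw": 1}, {"dx": 0.052, "dy": 0.0, "dz": 0.048, "rx": 0.0, "ry": 0.0, "rz": 0.0, "claw": 1}, {"dx": 0.049, "dy": 0.0, "dz": 0.05, "rx": 0.0, "ry": 0.0, "rz": 0.0, "claw": 1}, {"dx": 0.047, "dy": 0.0, "dz": 0.052, "rx": 0.0, "ry": 0.0, "rz": 0.0, "claw": 1}, {"dx": 0.045, "dy": 0.0, "dz": 0.054, "rx": 0.0, "ry": 0.0, "rz": 0.0, "claw": 1}, {"dx": 0.042, "dy": 0.0, "dz": 0.056, "rx": 0.0, "ry": 0.0, "rz": 0.0, "claw": 1}]
[0.56466462 0.03154747 0.19739231]
```

Emit:
step_arm:
  plan:
    - {"dx": -0.04,"dy": 0,"dz": -0.15,"rx": 0,"ry": 0,"rz": 0,"claw": 0.25}
    - {"dx": 0,"dy": 0,"dz": -0.3,"rx": 0,"ry": 0,"rz": 0,"claw": 0.25}
    - {"dx": 0,"dy": 0,"dz": -0.35,"rx": 0,"ry": 0,"rz": 0,"claw": 0.25}
    - {"dx": -0.15,"dy": -0.005,"dz": -0.038,"rx": 0,"ry": 0.055,"rz": 0,"claw": 0.6}
    - {"dx": -0.16,"dy": -0.005,"dz": -0.053,"rx": 0,"ry": 0.055,"rz": 0,"claw": 1}
    - {"dx": -0.16,"dy": -0.005,"dz": -0.066,"rx": 0,"ry": 0.055,"rz": 0,"claw": 1}
    - {"dx": -0.205,"dy": 0,"dz": 0.147,"rx": 0,"ry": 0.07,"rz": 0,"claw": 1}
    - {"dx": -0.22,"dy": 0,"dz": 0.124,"rx": 0,"ry": 0.07,"rz": 0,"claw": 1}
    - {"dx": -0.232,"dy": 0,"dz": 0.099,"rx": 0,"ry": 0.07,"rz": 0,"claw": 1}
    - {"dx": -0.241,"dy": 0,"dz": 0.073,"rx": 0,"ry": 0.07,"rz": 0,"claw": 1}

```text
time_s: 22.3
ee_pos: [0.6518, 0.0297, 0.3082]
eef_rot: [3.141, -0.006, 3.121]
force: [0.4, -0.4, 0.8]
grip_width: 0.018
grip_force: 0.0
```

Emit:
step_arm:
  plan:
    - {"dx": 0,"dy": 0,"dz": 0,"rx": 0,"ry": 0,"rz": 0,"claw": 1}
    - {"dx": 0,"dy": 0,"dz": 0,"rx": 0,"ry": 0,"rz": 0,"claw": 1}
    - {"dx": 0,"dy": 0,"dz": 0,"rx": 0,"ry": 0,"rz": 0,"claw": 1}

```text
time_s: 22.6
ee_pos: [0.6505, 0.0298, 0.3092]
eef_rot: [3.142, 0.0, 3.122]
force: [-1.6, 0.6, 0.9]
grip_width: 0.0005
grip_force: 0.0
```

```bash
python3 - <<'E'
from h import *
o,p,R=pose(); print(o['time_s'],p,o['force'],o['grip_width'],Ro.from_matrix(tool(0).T@R).as_rotvec(degrees=True))
t0=lidxz(-130,84,.73)+[0,0,.017]; print(R.T@(t0-p)*10)
E
```

```text
22.6 [0.65052395 0.02982642 0.30917239] [-1.6142448   0.63257743  0.92117516] 0.0004557894454619995 [-0.00454333 -0.01309947  0.14856108]
[0.0110529  0.00215287 0.52884451]
```

Emit:
step_arm:
  plan:
    - {"dx": 0.01,"dy": 0,"dz": 0.25,"rx": 0,"ry": 0,"rz": 0,"claw": 1}
    - {"dx": 0,"dy": 0,"dz": 0.15,"rx": 0,"ry": 0,"rz": 0,"claw": 1}
    - {"dx": 0,"dy": 0,"dz": 0.13,"rx": 0,"ry": 0,"rz": 0,"claw": 1}
    - {"dx": 0.067,"dy": 0,"dz": 0.02,"rx": 0,"ry": 0,"rz": 0,"claw": 1}
    - {"dx": 0.066,"dy": 0,"dz": 0.023,"rx": 0,"ry": 0,"rz": 0,"claw": 1}
    - {"dx": 0.065,"dy": 0,"dz": 0.026,"rx": 0,"ry": 0,"rz": 0,"claw": 1}
    - {"dx": 0.064,"dy": 0,"dz": 0.029,"rx": 0,"ry": 0,"rz": 0,"claw": 1}
    - {"dx": 0.063,"dy": 0,"dz": 0.032,"rx": 0,"ry": 0,"rz": 0,"claw": 1}

```text
time_s: 23.4
ee_pos: [0.6169, 0.0304, 0.2424]
eef_rot: [-3.142, -0.001, 3.121]
force: [2.0, 0.1, 1.4]
grip_width: 0.0005
grip_force: 0.4
```

Emit:
step_arm:
  plan:
    - {"dx": 0.061,"dy": 0,"dz": 0.034,"rx": 0,"ry": 0,"rz": 0,"claw": 1}
    - {"dx": 0.059,"dy": 0,"dz": 0.038,"rx": 0,"ry": 0,"rz": 0,"claw": 1}
    - {"dx": 0.058,"dy": 0,"dz": 0.04,"rx": 0,"ry": 0,"rz": 0,"claw": 1}
    - {"dx": 0.055,"dy": 0,"dz": 0.042,"rx": 0,"ry": 0,"rz": 0,"claw": 1}
    - {"dx": 0.054,"dy": 0,"dz": 0.045,"rx": 0,"ry": 0,"rz": 0,"claw": 1}
    - {"dx": 0.052,"dy": 0,"dz": 0.048,"rx": 0,"ry": 0,"rz": 0,"claw": 1}
    - {"dx": 0.049,"dy": 0,"dz": 0.05,"rx": 0,"ry": 0,"rz": 0,"claw": 1}
    - {"dx": 0.047,"dy": 0,"dz": 0.052,"rx": 0,"ry": 0,"rz": 0,"claw": 1}
    - {"dx": 0.045,"dy": 0,"dz": 0.054,"rx": 0,"ry": 0,"rz": 0,"claw": 1}
    - {"dx": 0.042,"dy": 0,"dz": 0.056,"rx": 0,"ry": 0,"rz": 0,"claw": 1}

```text
time_s: 24.4
ee_pos: [0.5704, 0.0313, 0.2029]
eef_rot: [3.141, 0.019, 3.121]
force: [24.2, -0.3, 52.3]
grip_width: 0.0005
grip_force: 27.5
```

Emit:
step_arm:
  plan:
    - {"dx": 0,"dy": 0,"dz": -0.15,"rx": 0,"ry": 0,"rz": 0,"claw": 1}
    - {"dx": 0,"dy": 0,"dz": -0.15,"rx": 0,"ry": 0,"rz": 0,"claw": 1}
    - {"dx": 0,"dy": 0,"dz": 0,"rx": 0,"ry": 0,"rz": 0,"claw": 1}
    - {"dx": 0,"dy": 0,"dz": 0,"rx": 0,"ry": 0,"rz": 0,"claw": 1}

```text
time_s: 24.8
ee_pos: [0.5651, 0.0314, 0.2256]
eef_rot: [-3.142, -0.002, 3.121]
force: [0.7, 0.6, -1.0]
grip_width: 0.0004
grip_force: 0.0
```

```bash
python3 - <<'E'
from h import *
from station import viewer
import cv2
o,p,R=pose(); print(o['time_s'],p,o['force'])
for n in ('scene','top'):
    c=viewer.camera(n); b=tobox(cloud(c)).reshape(-1,3)*1000-[100,0,90]
    if n=='scene': cv2.imwrite('pics/s5.png',cv2.resize(c['img'][120:320,120:400,::-1],None,fx=2.8,fy=2.8))
    k=(abs(abs(b[:,1])-73)<8)&(b[:,0]>-150)&(b[:,0]<0)&(b[:,2]>20)&(b[:,2]<135); q=b[k]
    for x in range(-156,0,12):
        j=(q[:,0]>=x)&(q[:,0]<x+12)
        if j.sum()>3: print(n,x+6,j.sum(),np.percentile(q[j,2],[50,95]).round(0))
E
```

```text
24.8 [0.56505884 0.03143785 0.2256443 ] [ 0.69761662  0.62520868 -1.02184721]
scene -138 33 [ 98. 101.]
scene -126 54 [ 97. 101.]
scene -114 59 [ 97. 100.]
scene -102 55 [95. 98.]
scene -90 60 [94. 96.]
scene -78 55 [93. 96.]
scene -66 62 [92. 94.]
scene -54 62 [90. 95.]
scene -42 59 [88. 91.]
scene -30 60 [88. 91.]
scene -18 61 [87. 90.]
scene -6 61 [86. 90.]
top -138 17 [ 99. 101.]
top -126 6 [97. 99.]
```

View pics/s5.png

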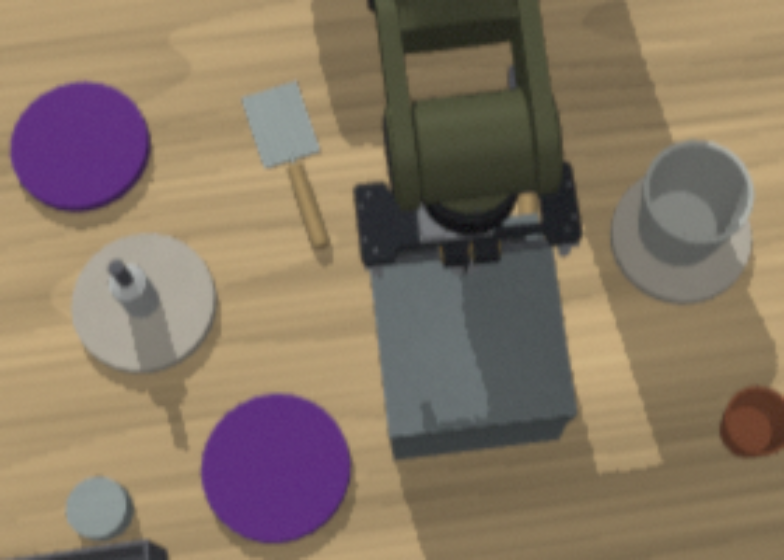

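The picture shows the bottle standing on the bat at (128,280). The lid is nearly shut, about 0.09 rad from the depth map, and the pot and cup are undisturbed. I'll press nearer the lip, slowly, watching the force.

Emit:
step_arm:
  plan:
    - {"dx": 0.1,"dy": 0,"dz": 0,"rx": 0,"ry": 0,"rz": 0,"claw": 1}
    - {"dx": 0.07,"dy": 0,"dz": 0.1,"rx": 0,"ry": 0,"rz": 0,"claw": 1}
    - {"dx": 0,"dy": 0,"dz": 0.08,"rx": 0,"ry": 0,"rz": 0,"claw": 1}
    - {"dx": 0,"dy": 0,"dz": 0.03,"rx": 0,"ry": 0,"rz": 0,"claw": 1}
    - {"dx": 0,"dy": 0,"dz": 0.02,"rx": 0,"ry": 0,"rz": 0,"claw": 1}
    - {"dx": 0,"dy": 0,"dz": 0,"rx": 0,"ry": 0,"rz": 0,"claw": 1}
    - {"dx": 0,"dy": 0,"dz": 0,"rx": 0,"ry": 0,"rz": 0,"claw": 1}

```text
time_s: 25.6
ee_pos: [0.5476, 0.0318, 0.2046]
eef_rot: [-3.142, -0.003, 3.121]
force: [-12.6, -0.0, 17.1]
grip_width: 0.0005
grip_force: 8.4
```

Emit:
step_arm:
  plan:
    - {"dx": 0,"dy": 0,"dz": 0.015,"rx": 0,"ry": 0,"rz": 0,"claw": 1}
    - {"dx": 0,"dy": 0,"dz": 0,"rx": 0,"ry": 0,"rz": 0,"claw": 1}
    - {"dx": 0,"dy": 0,"dz": 0,"rx": 0,"ry": 0,"rz": 0,"claw": 1}

```text
time_s: 25.9
ee_pos: [0.5473, 0.0318, 0.2038]
eef_rot: [-3.141, -0.003, 3.122]
force: [-19.6, -0.6, 25.4]
grip_width: 0.0001
grip_force: 12.5
```

Emit:
step_arm:
  plan:
    - {"dx": 0.02,"dy": 0,"dz": 0,"rx": 0,"ry": 0,"rz": 0,"claw": 1}
    - {"dx": 0.01,"dy": 0,"dz": 0.01,"rx": 0,"ry": 0,"rz": 0,"claw": 1}
    - {"dx": 0,"dy": 0,"dz": 0,"rx": 0,"ry": 0,"rz": 0,"claw": 1}
    - {"dx": 0,"dy": 0,"dz": 0,"rx": 0,"ry": 0,"rz": 0,"claw": 1}

```text
time_s: 26.3
ee_pos: [0.5461, 0.0318, 0.2029]
eef_rot: [3.142, 0.002, 3.121]
force: [-3.7, 0.2, 16.3]
grip_width: 0.0005
grip_force: 8.1
```

```bash
cat > lid.py <<'E'
from h import *
from station import viewer
import cv2,sys
o,p,R=pose(); print(o['time_s'],p,o['force'])
for n in ('scene','top'):
    c=viewer.camera(n); w=tobox(cloud(c)).reshape(-1,3)*1000; b=w-[100,0,90]
    k=(abs(abs(b[:,1])-70)<12)&(b[:,0]>-140)&(b[:,0]<0)&(b[:,2]>60)&(b[:,2]<125); q=b[k]
    if k.sum()>40:
        f=np.polyfit(q[:,0],q[:,2],1); print(n,'lid angle',-np.arctan(f[0]),'z at -153',np.polyval(f,-153))
    s=(b[:,0]+205+b[:,2])/2**.5; nn=(-(b[:,0]+205)+b[:,2])/2**.5
    j=(abs(b[:,1])<14)&(s>-5)&(s<80)&(nn>-45)&(nn<60)
    for lo in range(0,80,10):
        m=j&(s>=lo)&(s<lo+10); print(lo,m.sum(),np.median(nn[m]).round(0) if m.any() else '',end='; ')
    print(viewer.recognise('paddle',c)[:1])
    cv2.imwrite(f'pics/{sys.argv[1]}_{n}.png',c['img'][:,:,::-1])
E
python3 lid.py a
```

```text
26.3 [0.54609531 0.03180557 0.20288174] [-3.72959801  0.24869566 16.34749124]
scene lid angle 0.08320651619153598 z at -153 97.42932749416113
0 0 ; 10 0 ; 20 0 ; 30 0 ; 40 0 ; 50 0 ; 60 0 ; 70 0 ; []
top lid angle 0.12522841530285492 z at -153 104.42807141003314
0 0 ; 10 0 ; 20 0 ; 30 0 ; 40 0 ; 50 0 ; 60 0 ; 70 0 ; []
```

Emit:
step_arm:
  plan:
    - {"dx": 0.005,"dy": 0,"dz": 0.01,"rx": 0,"ry": 0,"rz": 0,"claw": 1}
    - {"dx": 0.005,"dy": 0,"dz": 0.01,"rx": 0,"ry": 0,"rz": 0,"claw": 1}
    - {"dx": 0,"dy": 0,"dz": 0,"rx": 0,"ry": 0,"rz": 0,"claw": 1}

```text
time_s: 26.8
ee_pos: [0.5442, 0.0319, 0.1999]
eef_rot: [-3.142, -0.001, 3.121]
force: [-7.8, -0.4, 10.1]
grip_width: 0.0007
grip_force: 4.8
```

Emit:
step_arm:
  plan:
    - {"dx": 0.005,"dy": 0,"dz": 0.01,"rx": 0,"ry": 0,"rz": 0,"claw": 1}
    - {"dx": 0.005,"dy": 0,"dz": 0.01,"rx": 0,"ry": 0,"rz": 0,"claw": 1}
    - {"dx": 0,"dy": 0,"dz": 0,"rx": 0,"ry": 0,"rz": 0,"claw": 1}

```text
time_s: 27.1
ee_pos: [0.543, 0.0318, 0.1972]
eef_rot: [-3.142, -0.002, 3.121]
force: [-2.9, -0.5, 3.9]
grip_width: 0.0008
grip_force: 1.9
```

Now it goes down with little force; pressing along the arc avoids the friction.

Emit:
step_arm:
  plan:
    - {"dx": 0.008,"dy": 0,"dz": 0.01,"rx": 0,"ry": 0,"rz": 0,"claw": 1}
    - {"dx": 0.008,"dy": 0,"dz": 0.01,"rx": 0,"ry": 0,"rz": 0,"claw": 1}
    - {"dx": 0.006,"dy": 0,"dz": 0.01,"rx": 0,"ry": 0,"rz": 0,"claw": 1}
    - {"dx": 0,"dy": 0,"dz": 0,"rx": 0,"ry": 0,"rz": 0,"claw": 1}

```text
time_s: 27.5
ee_pos: [0.541, 0.0319, 0.1935]
eef_rot: [3.142, -0.002, 3.121]
force: [-0.1, 0.5, 0.1]
grip_width: 0.0006
grip_force: 0.0
```

Emit:
step_arm:
  plan:
    - {"dx": 0.008,"dy": 0,"dz": 0.01,"rx": 0,"ry": 0,"rz": 0,"claw": 1}
    - {"dx": 0.006,"dy": 0,"dz": 0.01,"rx": 0,"ry": 0,"rz": 0,"claw": 1}
    - {"dx": 0,"dy": 0,"dz": 0,"rx": 0,"ry": 0,"rz": 0,"claw": 1}

```text
time_s: 27.8
ee_pos: [0.5396, 0.0319, 0.1916]
eef_rot: [-3.142, -0.002, 3.121]
force: [0.4, -0.0, 0.2]
grip_width: 0.0004
grip_force: 0.0
```

Emit:
step_arm:
  plan:
    - {"dx": 0.006,"dy": 0,"dz": 0.01,"rx": 0,"ry": 0,"rz": 0,"claw": 1}
    - {"dx": 0,"dy": 0,"dz": 0.01,"rx": 0,"ry": 0,"rz": 0,"claw": 1}
    - {"dx": 0,"dy": 0,"dz": 0,"rx": 0,"ry": 0,"rz": 0,"claw": 1}

```text
time_s: 28.1
ee_pos: [0.5394, 0.0319, 0.1911]
eef_rot: [-3.142, 0.0, 3.121]
force: [-2.7, -0.1, 11.0]
grip_width: 0.0004
grip_force: 5.3
```

Emit:
step_arm:
  plan:
    - {"dx": 0.002,"dy": 0,"dz": 0.012,"rx": 0,"ry": 0,"rz": 0,"claw": 1}
    - {"dx": 0,"dy": 0,"dz": 0.01,"rx": 0,"ry": 0,"rz": 0,"claw": 1}
    - {"dx": 0,"dy": 0,"dz": 0,"rx": 0,"ry": 0,"rz": 0,"claw": 1}
    - {"dx": 0,"dy": 0,"dz": 0,"rx": 0,"ry": 0,"rz": 0,"claw": 1}

```text
time_s: 28.5
ee_pos: [0.5395, 0.0319, 0.1908]
eef_rot: [-3.142, 0.002, 3.121]
force: [-9.9, 1.0, 27.7]
grip_width: 0.0005
grip_force: 13.9
```

Emit:
step_arm:
  plan:
    - {"dx": 0,"dy": 0,"dz": -0.1,"rx": 0,"ry": 0,"rz": 0,"claw": 1}
    - {"dx": 0,"dy": 0,"dz": -0.35,"rx": 0,"ry": 0,"rz": 0,"claw": 1}
    - {"dx": 0.1,"dy": 0,"dz": -0.4,"rx": 0,"ry": 0,"rz": 0,"claw": 1}
    - {"dx": 0.3,"dy": 0,"dz": -0.3,"rx": 0,"ry": 0,"rz": 0,"claw": 1}
    - {"dx": 0.4,"dy": 0,"dz": 0,"rx": 0,"ry": 0,"rz": 0,"claw": 1}
    - {"dx": 0.4,"dy": 0,"dz": 0,"rx": 0,"ry": 0,"rz": 0,"claw": 1}
    - {"dx": 0,"dy": 0,"dz": 0,"rx": 0,"ry": 0,"rz": 0,"claw": 1}
    - {"dx": 0,"dy": 0,"dz": 0,"rx": 0,"ry": 0,"rz": 0,"claw": 1}
    - {"dx": 0,"dy": 0,"dz": 0,"rx": 0,"ry": 0,"rz": 0,"claw": 1}

```text
time_s: 29.4
ee_pos: [0.4198, 0.0343, 0.3028]
eef_rot: [-3.142, -0.002, 3.121]
force: [0.0, 0.0, 0.1]
grip_width: 0.0002
grip_force: 0.0
```

```bash
python3 lid.py b; python3 - <<'E'
from h import *
from station import viewer
o,p,R=pose(); c=viewer.camera('wrist')
b=tobox(cloud(c,c['tool_from_camera'])@R.T+p).reshape(-1,3)*1000-[100,0,90]
q=b[(abs(abs(b[:,1])-50)<25)&(b[:,0]>-140)&(b[:,0]<0)&(b[:,2]>60)&(b[:,2]<125)]
if len(q)>40: f=np.polyfit(q[:,0],q[:,2],1); print('wrist lid',-np.arctan(f[0]),np.polyval(f,-153))
s=(b[:,0]+205+b[:,2])/2**.5; nn=(-(b[:,0]+205)+b[:,2])/2**.5
for lo in range(0,90,10):
    m=(abs(b[:,1])<14)&(s>=lo)&(s<lo+10)&(abs(nn)<50); print(lo,m.sum(),np.median(nn[m]).round(1) if m.any() else '',end='; ')
E
```

```text
29.4 [0.41975211 0.03432945 0.3028486 ] [0.01681761 0.0025979  0.11134218]
scene lid angle 0.0020635739266042404 z at -153 84.93500017623295
0 13 1.0; 10 38 -2.0; 20 1 -3.0; 30 16 -1.0; 40 13 -1.0; 50 0 ; 60 0 ; 70 0 ; []
top lid angle 0.0043913683897335186 z at -153 85.5436524254151
0 0 ; 10 0 ; 20 0 ; 30 0 ; 40 0 ; 50 0 ; 60 0 ; 70 0 ; [{'rect': [160.8, 197.1, 215.4, 253.9], 'score': 0.46}]
0 0 ; 10 0 ; 20 0 ; 30 0 ; 40 0 ; 50 0 ; 60 0 ; 70 16 -3.3; 80 0 ;
```

```bash
python3 - <<'E'
from h import *
from station import viewer,hand_in
w=cloud(viewer.camera('scene')).reshape(-1,3)
q=w[(np.hypot(w[:,0]-.4935,w[:,1]+.292)<.08)&(w[:,2]>.1)&(w[:,2]<.16)]; print(len(q),q.mean(0),q.max(0))
if len(q)>30 and abs(q[:,2].max()-.138)<.01: print(hand_in())
E
```

```text
57 [ 0.49726179 -0.29109821  0.12610664] [ 0.50466805 -0.28486895  0.14191153]
the job is handed in; nothing more can be done
None
```

I handed the job in: the long-capped bottle stands upright and released on the empty bat, about 5 mm or less off centre, and the lid is shut (about 0.003 rad) with the paddle flush; the other eight bottles were in the crate before closing, and hand-in returned no verdict.

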